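# Load the shaker crate with the leaning vials

### The job

First seat the divided vial crate on the low shaker: bring it over the deck until the two locating pins come up through the holes in its floor plate and it lies flat on the deck, with the short vial still standing in its cell. Then take the two tall vials out of the slanted rack and stand each one upright on the floor of an empty cell of the crate, one per cell. Set everything down rather than dropping it, and leave the label roll, the beaker and the wash bottle where they are.

Things in the scene. Friction and masses are not known exactly. Their poses are not given: they have to be found in the camera images.
- shaker: low laboratory shaker, fixed to the bench: grey housing under an aluminium deck 156 x 196 mm (x, y); deck top 42 mm above the bench. Origin: centre of its underside at bench height; z up, y along the line of the two pins, x across it (black knob on the -x face). The deck does not move.
- pin0 (a point): foot of a steel locating pin, on the deck surface, at y = -66 mm in the shaker's frame, z = 42 mm. The pin is 8 mm in diameter, stands 10 mm up, and tapers over its top 3 mm to 5 mm diameter.
- pin1 (a point): foot of the other, equal pin, at y = +66 mm in the shaker's frame (132 mm from pin0).
- crate: loose grey divided crate, 0.25 to 0.5 kg, starting on the bench. Floor plate 92 x 160 x 4 mm (x, y, z) that juts out at both y ends with a hole in each; on it 2 x 2 cells; walls' tops 26 mm above the underside. Origin: centre of the underside, z up. It may be seated either way round.
- crate_handle (a point): centre of the crate's black handle bar, 86 mm over the middle of its underside. The bar runs along the crate's y: 10 mm thick (x), 84 mm long (y), 12 mm high (z), on two thin posts at y = +-35 mm.
- crate_floor (a point): middle of the crate at cell-floor height, 4 mm above its underside. The four cells are each 36 mm in x by 38 mm in y, centres at x = +-25, y = +-29 mm in the crate's frame; outer walls 3 mm, solid divider along y 14 mm, solid divider along x 20 mm thick, all 22 mm high from the cell floor.
- hole0 (a point): centre of a 12 mm through hole in the crate's floor plate, on its underside, at x = 0, y = -66 mm in the crate's frame.
- hole1 (a point): centre of the other 12 mm hole, at y = +66 mm in the crate's frame.
- slant_rack: pale wooden rack, fixed to the bench, base 100 x 132 mm (x, y), holding the two tall vials in two troughs at y = -32 and +32 mm. The troughs lean 35 degrees (0.61 rad) from vertical, tops towards the rack's -x side (its front, which roughly faces the robot). Origin: centre of its underside at bench height.
- trough_mid (a point): midway between the feet of the two vials, 30 mm above the bench. The troughs' floor is square to the leaning axis; side fins (31 mm apart, outer faces 39 mm) reach 20 mm up the vial and an 18 mm wide strip behind it 26 mm; above that the vial is free on all sides. A vial has up to 4 mm play, so it may lean up to 4 degrees more; it comes out along its own axis.
- tall_vial_0: glass vial with screw cap, 27 mm diameter, 66 mm tall, about 30 g; straight glass up to 53 mm above its foot, cap (24 mm) above. Origin: centre of its foot; z along its axis to the cap. It leans in one trough of the slanted rack (y = -32 mm).
- tall_vial_1: an equal vial in the other trough (y = +32 mm).
- short_vial: shorter, wider vial with screw cap, 30 mm diameter, 57 mm tall, about 30 g, standing loose in the crate cell at negative x, negative y of the crate's frame; origin at the centre of its foot. It stays in the crate.
- slope_case: large fixed case with a sloping blue lid beside the work, always in the same place; do not bump it with arm or load. It fills x 0.525 to 0.79 m, y 0.11 to 0.31 m of the bench; its lid rises from 0.05 m at its left (+y) side to 0.215 m at its right (-y) side, and its face towards the robot is upright. Origin: centre of its underside.
- label_roll: roll of labels, 62 mm diameter, 25 mm high, lying on the bench; origin at the centre of its underside. Leave it.
- beaker: small clear beaker, 53 mm diameter, 70 mm tall; origin at the centre of its foot. Leave it.
- wash_bottle: wash bottle with bent spout, 97 x 65 x 184 mm; origin at the centre of its foot. Leave it.

How it is judged:
By the outcome, as a careful person would: the job done as asked, in the order asked, and still so for the second after the job is handed in, with the robot touching nothing.
It also fails if it takes over 72 s, if anything falls off the work surface, if the arm or the gripper's body presses on something with over 40 N, if the wrist force passes 120 N, or if a joint passes its speed limit or range.

### The arm

A 7-joint arm with a two-finger parallel gripper is mounted at the origin on a cart in front of the work surface, level with it; the furniture and walls round the work are solid. World frame = base frame: x ahead of the robot, y to its left, z up, the work surface at z = 0. Lengths are in m, angles in degrees, forces in N, time in s.
With the tool pointing down it reaches from about 0.425 to 0.95 m from the base axis. Payload 4.7 kg.
Tool frame: the origin (TCP) lies at the very end of the fingers, on their centre line; the grasp point (between the pads) lies 19 mm behind it; z points along the fingers, y is the line along which they close (so a half turn about z gives the same grasp; the last joint's range is limited). The gripper opens to 87 mm and grips with 3 to 60 N. Pads are 19 mm wide; open, the fingers measure 117 mm over their backs; the gripper's body (75 mm by 190 mm) begins 51 mm behind the grasp point.
Start: joints at [-75.797, 26.849, -2.785, 87.806, 1.381, 65.374, -4.715], TCP at [0.184, 0.649, 0.223] pointing down, gripper open.
Joint ranges: [-148.3, 148.3], [-19.14, 114.17], [-79.39, 73.82], [5.75, 140.21], [-59.74, 239.74], [12.07, 113.84], [-152.46, 152.46]. Speed limits (degrees/s): [147.25, 147.25, 180, 180, 180, 180, 180].

### API

Orientations are given as a 3x3 rotation matrix whose columns are the frame's x, y, z axes.
In Python, from bench import read_state, viewer, job gives the robot as it stands.
- The arm moves only by the tool carry_out, never from a script. Its argument "increments" is a list of rows, each a list of 7 numbers: the shift along the tool's x, y, z each as a share of 1000 mm, from -1 to 1, then the turn, a rotation vector about the tool's x, y, z each as a share of pi rad, from -1 to 1, then the closure, from 0 (fully open) to 1 (shut). A call has 1 to 10 rows; each row is the pose to reach, as a shift and turn from the pose commanded when the call began, along the tool's axes at that moment, turning the shorter way round; what a row does not reach only later rows make up. A row lasts 1/8 s, in which the tool goes at most 62.5 mm and 10.7 degrees, less where a joint would pass 70% of its speed; a pose out of reach is approached as far as the arm can. A call with a number of a shift or a turn outside -1 to 1 is refused whole. A call with a gripper value outside its range is refused whole. The fingers move at their own pace and stop on an object; "force" is the grip in N (left out, the last holds). Time passes only in rows, so rows that repeat a pose let the fingers close. It gives the time, the measured TCP pose, the force, the opening and the grip force at its end, in the units of the state.
- read_state(): the state, without advancing time (a new reading comes with each control period).
- viewer.read_camera(name): name is "scene" or "top"; returns a dict with "img" (400x640x3 uint8, blue, green, red), "range_z" (400x640 float32, m along the optical axis (not along the pixel's ray), 0 where there is no reading), "intrinsics" (3x3 intrinsics, pixels), "rvec" (rotation vector, rad) and "tvec" (3), from world to camera coordinates, as OpenCV has them. Camera axes: x right, y down, z forward; pixel columns grow to the right and rows downward; lengths in m; the calibration is good to about 2 mm. A picture is of the moment at which its call begins.
- job.finish_job(): hands the job in; it is judged then, once.
The state is a dict: "clock": time; "joint_positions": joint angles; "joint_velocities": joint speeds; "effort": joint torques, N m; "eef_pos": TCP position; "eef_rot": TCP orientation; "contact_force": force on the tool from outside, world axes, zero at the start; "torque": the same for the moment, N m; "grip_width": opening from 0.0 (shut) to 1.0 (fully open); "finger_force": force on a finger pad.
Only numpy, scipy, OpenCV 4.12 (cv2) and the standard library are available. Lean on these libraries where they do the work, as an engineer would, in place of code of your own. Each camera call takes 0.05 s, during which the arm holds its last target. There are 200 camera calls.

## Working session

There is one attempt and no reset: what is moved stays moved. The work goes in short steps, Python scripts to look and compute and a tool call to move; the robot and the scene stay as the last step left them, time stands still between calls to the robot, and variables do not carry over. Pictures are saved under pics/ and viewed, at most 10 in all, crops included, and the job is handed in when it is done.

Besides the shell and the picture viewer there is one more tool, called after "Request:" as name(argument=value, ...) on one line, values as JSON. carry_out: Moves the arm, as the interface text tells. Shift numbers are shares of 1000 mm and turn numbers shares of pi rad, none past 1 either way. Its arguments: {"type":"object","properties":{"increments":{"type":"array","items":{"type":"array","items":{"type":"number","minimum":-1,"maximum":1}}},"force":{"type":"number"}},"required":["increments"]}

```bash
mkdir -p pics; cat > h.py <<'E'
import numpy as np, cv2
from bench import read_state, viewer, job
from scipy.spatial.transform import Rotation as R
def cam(n):
    d=viewer.read_camera(n); d['R']=cv2.Rodrigues(np.array(d['rvec'],float))[0]; d['t']=np.array(d['tvec'],float).ravel(); d['K']=np.array(d['intrinsics'],float)
    return d
def cloud(d):
    v,u=np.mgrid[0:400,0:640]; z=d['range_z']; K=d['K']
    p=np.dstack([(u-K[0,2])/K[0,0]*z,(v-K[1,2])/K[1,1]*z,z])
    w=(p-d['t'])@d['R']; w[z<=0]=np.nan
    return w
def ray(d,u,v,h):
    r=d['R'].T@np.linalg.inv(d['K'])@np.array([u,v,1.]); c=-d['R'].T@d['t']
    return c+r*(h-c[2])/r[2]
def proj(d,p): 
    q=d['K']@(d['R']@np.array(p)+d['t']); return q[:2]/q[2]
def inc(p,Rm):
    """row numbers to reach pose p,Rm from present (measured) pose"""
    s=read_state(); R0=np.array(s['eef_rot']); 
    return np.round(R0.T@(np.array(p)-s['eef_pos']),4), np.round(R.from_matrix(R0.T@Rm).as_rotvec()/np.pi,4)
E
python3 - <<'E'
from h import *
for n in('scene','top'):
    d=cam(n); cv2.imwrite(f'pics/{n}0.png',d['img']); np.savez(f'{n}0.npz',**d); print(n,-d['R'].T@d['t'],d['R'][2],d['K'][0,0])
print(read_state())
E
```

```text
scene [ 0.15777774 -0.51198733  0.74681417] [ 0.41585108  0.55501609 -0.72043391] 385.7835794795927
top [ 0.1843365  -0.04802816  1.58319966] [ 0.2358729   0.03131673 -0.97127918] 495.31272076303117
{'clock': 0.1, 'joint_positions': array([-75.79700942,  26.89323782,  -2.78569667,  87.86602924,
         1.38260168,  65.3741341 ,  -4.71428715]), 'joint_velocities': array([-0.06278213, -0.04127295, -0.10275894, -0.15324452,  0.02026939,
        0.08092225, -0.00863675]), 'effort': array([ 8.09800604e-04, -5.09172320e+01, -8.10913579e-02, -2.36830974e+01,
       -6.14795205e-02,  3.44948459e-02,  6.16665511e-05]), 'eef_pos': array([0.1842926 , 0.64880658, 0.22160422]), 'eef_rot': array([[-9.61960725e-01,  2.73187487e-01, -4.01828259e-04],
       [ 2.73187772e-01,  9.61959235e-01, -1.69444190e-03],
       [-7.63579197e-05, -1.73976113e-03, -9.99998484e-01]]), 'contact_force': array([0.95031729, 0.48902346, 0.20300574]), 'torque': array([0.01912403, 0.02106028, 0.04205765]), 'finger_force': 0.0, 'grip_width': 0.9981893602432453}
```

View pics/scene0.png

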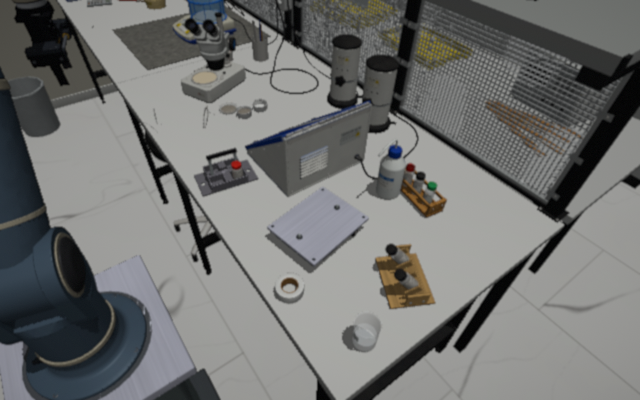

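View pics/top0.png

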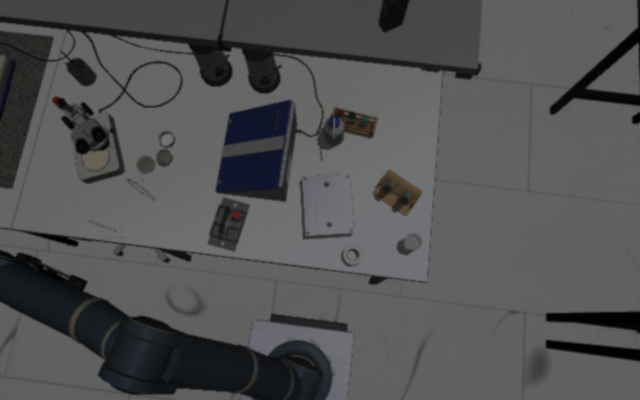

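The scene view shows the crate at about (227,175), the shaker at (318,226) with pins near (300,236) and (337,207), and the rack at (405,277). In the top view they are at (229,223), (327,205) and (398,192).

```bash
python3 - <<'E'
from h import *
S={n:dict(np.load(f'{n}0.npz')) for n in('scene','top')}
def crop(n,x,y,w,h,W,H): return cv2.resize(S[n]['img'][y:y+h,x:x+w],(W,H),interpolation=cv2.INTER_CUBIC)
a=crop('scene',190,140,80,60,400,300); b=crop('scene',365,235,80,60,400,300)
c=crop('top',195,190,66,50,400,300); e=crop('top',365,165,66,50,400,300)
m=np.vstack([np.hstack([a,b]),np.hstack([c,e])]); cv2.imwrite('pics/crops.png',np.clip(m*1.6,0,255).astype(np.uint8))
for n,rois in dict(scene=dict(crate=(190,145,262,200),deck=(262,185,372,268),rack=(370,240,440,310)),top=dict(crate=(200,190,255,255),deck=(295,165,360,242),rack=(370,165,425,220))).items():
    w=cloud(S[n]); g=cv2.cvtColor(S[n]['img'],cv2.COLOR_BGR2GRAY)
    for k,(x0,y0,x1,y1) in rois.items():
        q=w[y0:y1,x0:x1].reshape(-1,3); gg=g[y0:y1,x0:x1].reshape(-1)
        for lo,hi in dict(crate=[(.0775,.11),(.015,.035)],deck=[(.033,.05)],rack=[(.006,.022),(.055,.1)])[k]:
            s=q[(q[:,2]>lo)&(q[:,2]<hi)]
            if len(s)<5: print(n,k,lo,len(s));continue
            (cx,cy),sz,an=cv2.minAreaRect((s[:,:2]*1000).astype(np.float32))
            print(n,k,lo,len(s),'c',round(cx,1),round(cy,1),np.round(sz,1),round(an,1),'z',np.round(np.median(s[:,2]),4),'mean',np.round(s.mean(0)*1000,1))
    # pins: dark blobs in deck
    x0,y0,x1,y1=rois['deck']
    bl=cv2.morphologyEx(g[y0:y1,x0:x1],cv2.MORPH_BLACKHAT,np.ones((11,11)))
    _,l,st,ce=cv2.connectedComponentsWithStats((bl>35).astype(np.uint8))
    for s_,c_ in zip(st[1:],ce[1:]):
        if s_[4]>2: print(n,'dark',s_[4],c_+[x0,y0],ray(S[n],*(c_+[x0,y0]),.047)*1000)
E
```

```text
scene crate 0.0775 196 c 469.2 274.2 [ 40.7 146.8] 68.2 z 0.0898 mean [453.2 272.4  89. ]
scene crate 0.015 660 c 458.0 278.6 [103.6 152.4] 86.5 z 0.0253 mean [442.2 273.9  24.2]
scene deck 0.033 4208 c 526.3 11.5 [198.8 243. ] 10.4 z 0.0423 mean [527.1 -34.2  42.2]
scene rack 0.006 1188 c 608.7 -252.4 [133.  100.8] 61.9 z 0.0083 mean [ 596.2 -253.2    8.7]
scene rack 0.055 476 c 593.3 -244.3 [101.1  52.7] 62.9 z 0.0767 mean [ 585.5 -245.9   74.2]
scene dark 15 [278.66666667 186.33333333] [515.8898713  122.55207878  47.        ]
scene dark 34 [305.38235294 186.11764706] [573.70633817  83.79302834  47.        ]
scene dark 68 [366.39705882 190.41176471] [695.00978902 -19.06632596  47.        ]
scene dark 7 [322.28571429 189.        ] [603.71716966  50.08424103  47.        ]
scene dark 18 [287.38888889 194.55555556] [518.1649614   84.31312714  47.        ]
scene dark 26 [336.5 207. ] [594.79247733 -21.36242638  47.        ]
scene dark 6 [363.  216.5] [628.46593482 -82.97358122  47.        ]
scene dark 8 [365.5 220.5] [625.00208563 -96.22285301  47.        ]
scene dark 7 [272.         22
[... 348 characters left out ...]
 z 0.0917 mean [466.7 266.2  92. ]
top crate 0.015 466 c 457.3 292.4 [161.6 152.7] 88.3 z 0.0251 mean [444.3 276.8  25. ]
top deck 0.033 2885 c 533.0 -30.0 [196.8 156. ] 10.7 z 0.0418 mean [531.4 -30.4  41.8]
top rack 0.006 541 c 611.6 -249.2 [180.2 181.5] 8.6 z 0.009 mean [ 603.5 -249.4    9.8]
top rack 0.055 187 c 593.6 -241.8 [100.7  53.5] 61.2 z 0.0776 mean [ 589.8 -240.7   75.8]
top dark 251 [315.96414343 224.23904382] [462.84064534  -0.75523276  47.        ]
top dark 15 [326.06666667 183.8       ] [597.67627796 -15.94749525  47.        ]
top dark 16 [328.75  224.375] [467.52914314 -40.73086738  47.        ]
top dark 3 [307.66666667 232.33333333] [433.98407749  21.73198244  47.        ]
```

View pics/crops.png

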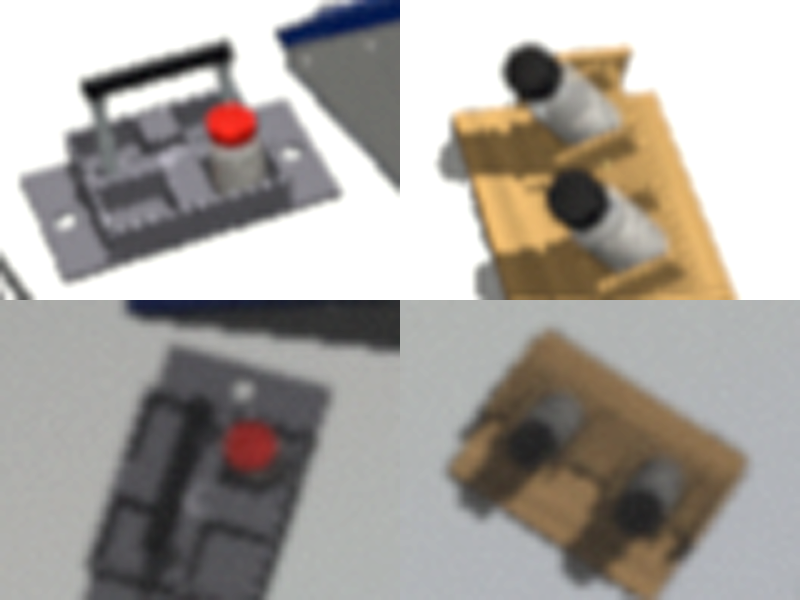

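The crops show the crate with its handle over two light holes, the red-capped short vial near the far hole, and both tall vials leaning in the rack with black caps. Crop coordinates in the composite: the caps are at (533,72) and (578,200) in the scene crop, and at (530,440) and (637,508) in the top crop.

```bash
python3 - <<'E'
from h import *
S={n:dict(np.load(f'{n}0.npz')) for n in('scene','top')}
def tri(a,b):
    P=[S[n]['K']@np.c_[S[n]['R'],S[n]['t']] for n in('scene','top')]
    X=cv2.triangulatePoints(*P,np.array(a,float).reshape(2,1),np.array(b,float).reshape(2,1)).ravel(); X=X[:3]/X[3]
    return np.round(X*1000,1), np.round(np.linalg.norm(proj(S['scene'],X)-a),2)
A=lambda u,v:(190+(u+.5)/5-.5,140+(v+.5)/5-.5); B=lambda u,v:(365+(u-400+.5)/5-.5,235+(v+.5)/5-.5)
C=lambda u,v:(195+(u+.5)/6.06-.5,190+(v-300+.5)/6-.5); E=lambda u,v:(365+(u-400+.5)/6.06-.5,165+(v-300+.5)/6-.5)
print('far hole sc/top',ray(S['scene'],*A(291,155),.002)*1000,ray(S['top'],*C(243,390),.002)*1000)
print('near hole sc',ray(S['scene'],*A(67,222),.002)*1000)
print('handle near',tri(A(95,90),C(158,555)),'far',tri(A(230,52),C(200,405)))
# handle: dark mask, ray onto z=.092
for n,(x0,y0,x1,y1) in dict(scene=(200,145,240,163),top=(212,200,236,240)).items():
    g=S[n]['img'][y0:y1,x0:x1].max(2); th=30 if n=='top' else 40
    m=(g<th).astype(np.uint8); _,l,st,ce=cv2.connectedComponentsWithStats(m); i=1+np.argmax(st[1:,4])
    v,u=np.nonzero(l==i); p=np.array([ray(S[n],a+x0,b+y0,.089)[:2] for a,b in zip(u,v)])*1000
    print(n,'handle',st[i],ce[i]+[x0,y0],cv2.minAreaRect(p.astype(np.float32)),p.mean(0))
print('shortcap',tri(A(231,117),C(250,447)))
print('caps',tri(B(533,72),E(530,440)),tri(B(578,200),E(637,508)))
# vial axes from cloud: points well above rack, fit axis direction for each vial
for n,(x0,y0,x1,y1) in dict(scene=(370,240,440,310),top=(370,165,425,220)).items():
    w=cloud(S[n])[y0:y1,x0:x1]; im=S[n]['img'][y0:y1,x0:x1].astype(int); sat=im.max(2)-im.min(2)
    ok=(sat<25)&(w[...,2]>.035)&(w[...,2]<.1); _,l,st,ce=cv2.connectedComponentsWithStats(ok.astype(np.uint8))
    for i in np.argsort(-st[1:,4])[:2]+1:
        q=w[l==i]*1000; c=q.mean(0); d=np.linalg.svd(q-c,full_matrices=0)[2][0]; d*=np.sign(d[2]); print(n,'vial',len(q),c.round(1),d.round(3),'lean',np.degrees(np.arccos(d[2])).round(1),'az',np.degrees(np.arctan2(d[1],d[0])).round(1), q[:,2].min().round(),q[:,2].max().round())
    # rack base with wood colour
    ok=(sat>30)&(abs(w[...,2]-.010)<.012); q=(w[ok][:,:2]*1000).astype(np.float32); print(n,'base',cv2.minAreaRect(q))
E
```

```text
far hole sc/top [500.38233112 269.11275829   2.        ] [501.90500774 272.85351224   2.        ]
near hole sc [371.22802967 289.93604568   2.        ]
handle near (array([396.9, 283.1,  87.5]), np.float64(1.61)) far (array([475.6, 276.7,  83.1]), np.float64(0.37))
scene handle [ 7  4 29 11 76] [221.05263158 153.81578947] ((434.3921813964844, 275.9596252441406), (12.683746337890625, 76.86640167236328), 80.89358520507812) [434.59553483 276.8757106 ]
top handle [  6   7  12  31 100] [223.49 220.56] ((426.1938781738281, 281.1961669921875), (14.732441902160645, 97.08287811279297), 82.7273178100586) [430.61559223 280.82818409]
shortcap (array([460.6, 251.9,  61.7]), np.float64(0.22))
caps (array([ 601.4, -205.5,   71.4]), np.float64(0.31)) (array([ 572. , -263.9,   70.5]), np.float64(0.48))
scene vial 274 [ 573.6 -276.4   68.8] [-0.525  0.442  0.728] lean 43.3 az 139.9 36.0 90.0
scene vial 268 [ 603.2 -218.4   68.9] [-0.519  0.478  0.709] lean 44.9 az 137.4 38.0 91.0
scene base ((608.1236572265625, -252.7581329345703), (131.78916931152344, 99.28742218017578), 62.439552307128906)
top vial 136 [ 582.  -271.9   66.3] [-0.648  0.274  0.71 ] lean 44.7 az 157.1 36.0 95.0
top vial 132 [ 611.5 -215.5   66.3] [-0.619  0.33   0.713] lean 44.6 az 151.9 35.0 93.0
top base ((610.4911499023438, -250.20925903320312), (125.35237884521484, 99.1715316772461), 61.96914291381836)
```

Request:
carry_out(increments=[[-0.343,-0.2865,0.08,0,0,-0.0383,0.2],[-0.343,-0.2865,0.08,0,0,-0.0383,0.2],[-0.343,-0.2865,0.08,0,0,-0.0383,0.2],[-0.343,-0.2865,0.08,0,0,-0.0383,0.2],[-0.343,-0.2865,0.08,0,0,-0.0383,0.2],[-0.343,-0.2865,0.08,0,0,-0.0383,0.2],[-0.343,-0.2865,0.08,0,0,-0.0383,0.2],[-0.343,-0.2865,0.08,0,0,-0.0383,0.2],[-0.343,-0.2865,0.08,0,0,-0.0383,0.2],[-0.343,-0.2865,0.08,0,0,-0.0383,0.2]], force=25)

```text
clock: 1.35
eef_pos: [0.435, 0.2822, 0.1427]
eef_rot: [[-0.988, 0.153, -0.0], [0.153, 0.988, 0.001], [0.001, 0.001, -1.0]]
contact_force: [-0.1, 0.1, -0.8]
grip_width: 0.801
finger_force: 0.0
```

Request:
carry_out(increments=[[0,0,0.03,0,0,0,0.2],[0,0,0.055,0,0,0,0.2],[0,0,0.0735,0,0,0,0.2],[0,0,0.0735,0,0,0,0.2]])

```text
clock: 1.85
eef_pos: [0.4342, 0.2815, 0.0681]
eef_rot: [[-0.988, 0.152, -0.003], [0.152, 0.988, -0.001], [0.002, -0.001, -1.0]]
contact_force: [0.5, 0.6, -0.5]
grip_width: 0.801
finger_force: 0.0
```

```bash
python3 - <<'E'
from h import *
s=read_state(); print(s['eef_pos'],s['contact_force'])
ims=[]
for n in('scene','top'):
    d=cam(n); u,v=proj(d,[.435,.28,.06]).astype(int); w,h=(80,60) if n=='scene' else (64,48)
    c=d['img'][v-h//2:v+h//2,u-w//2:u+w//2]; ims.append(cv2.resize(np.clip(c*1.5,0,255).astype(np.uint8),(400,300),interpolation=cv2.INTER_CUBIC))
cv2.imwrite('pics/grasp.png',np.hstack(ims))
E
```

```text
[0.43417532 0.28148667 0.06808648] [ 0.53245163  0.63296673 -0.45226204]
```

View pics/grasp.png

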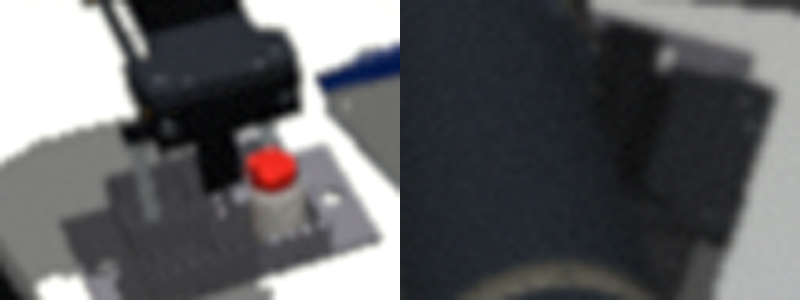

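The gripper straddles the handle between its posts, clear of the red cap at about (270,165). I'll close and lift.

Request:
carry_out(increments=[[0,0,0,0,0,0,1],[0,0,0,0,0,0,1],[0,0,0,0,0,0,1],[0,0,0,0,0,0,1],[0,0,0,0,0,0,1],[0,0,0,0,0,0,1],[0,0,0,0,0,0,1],[0,0,-0.01,0,0,0,1],[0,0,-0.03,0,0,0,1],[0,0,-0.03,0,0,0,1]], force=40)

```text
clock: 3.2
eef_pos: [0.4368, 0.2802, 0.1001]
eef_rot: [[-0.988, 0.156, 0.002], [0.156, 0.988, 0.001], [-0.002, 0.002, -1.0]]
contact_force: [-1.0, -0.2, -5.9]
grip_width: 0.108
finger_force: 40.0
```

Request:
carry_out(increments=[[0.01,0,-0.025,0,0,0,1],[0.0296,-0.0046,-0.06,0,0,0,1],[0.0296,-0.0246,-0.075,0,0,0,1],[0.022,-0.06,-0.075,0,0,0,1],[0.015,-0.095,-0.075,0,0,0,1],[0.008,-0.13,-0.075,0,0,0,1],[0.001,-0.165,-0.075,0,0,0,1],[-0.006,-0.2,-0.075,0,0,-0.01,1],[-0.012,-0.235,-0.075,0,0,-0.03,1],[-0.0164,-0.265,-0.075,0,0,-0.06,1]])

```text
clock: 4.45
eef_pos: [0.4099, 0.014, 0.1733]
eef_rot: [[-0.999, -0.034, -0.002], [-0.034, 0.999, -0.0], [0.002, -0.0, -1.0]]
contact_force: [1.2, 0.2, -4.0]
grip_width: 0.114
finger_force: 40.0
```

Request:
carry_out(increments=[[-0.02,-0.015,0,0,0,-0.02,1],[-0.05,-0.0486,0,0,0,-0.0483,1],[-0.09,-0.0486,0.02,0,0,-0.0483,1],[-0.12,-0.0486,0.03,0,0,-0.0483,1],[-0.12,-0.0486,0.03,0,0,-0.0483,1],[-0.12,-0.0486,0.03,0,0,-0.0483,1],[-0.12,-0.0486,0.03,0,0,-0.0483,1]])

```text
clock: 5.32
eef_pos: [0.5314, -0.0291, 0.144]
eef_rot: [[-0.983, -0.183, -0.001], [-0.183, 0.983, 0.0], [0.001, 0.0, -1.0]]
contact_force: [0.4, -0.5, -5.1]
grip_width: 0.11
finger_force: 40.0
```

```bash
python3 - <<'E'
from h import *
s=read_state(); print(s['eef_pos'],s['eef_rot'])
c=-np.array([0,0,0]); ims=[]
for n in('scene','top'):
    d=cam(n); np.savez(f'{n}1.npz',**d); u,v=proj(d,[.5315,-.0305,.07]).astype(int); w,h=(120,90) if n=='scene' else (88,66)
    print(n,u-w//2,v-h//2)
    c=d['img'][v-h//2:v+h//2,u-w//2:u+w//2]; ims.append(cv2.resize(np.clip(c*1.5,0,255).astype(np.uint8),(400,300),interpolation=cv2.INTER_CUBIC))
    cv2.imwrite(f'pics/{n}1.png',cv2.resize(np.clip(c*1.4,0,255).astype(np.uint8),(800,600),interpolation=cv2.INTER_CUBIC))
cv2.imwrite('pics/over.png',np.hstack(ims))
E
```

```text
[ 0.53140581 -0.02911468  0.14400121] [[-9.83192389e-01 -1.82570698e-01 -8.16667081e-04]
 [-1.82570958e-01  9.83192646e-01  2.56067415e-04]
 [ 7.56190662e-04  4.00863225e-04 -9.99999634e-01]]
scene 258 168
top 284 169
```

View pics/scene1.png

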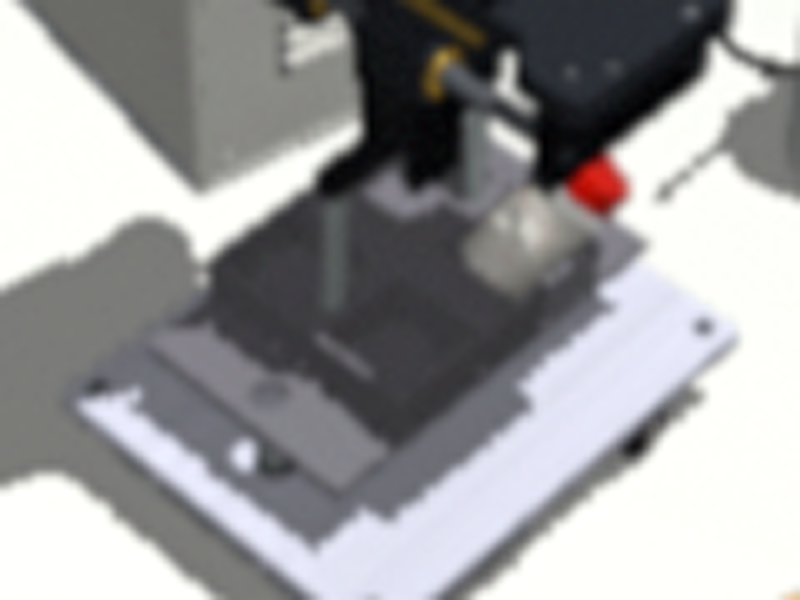

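View pics/top1.png

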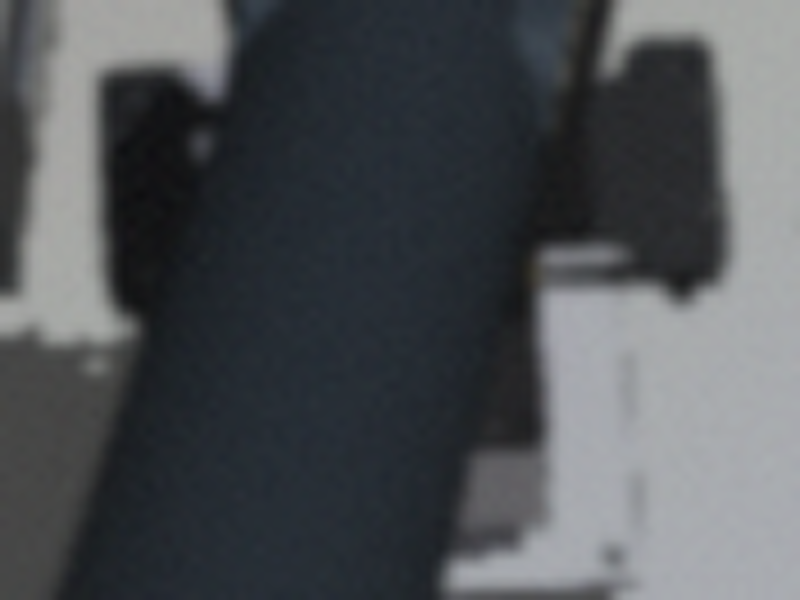

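The scene view shows the crate hovering over the deck, with the near hole at (270,393) in the crop and pin0 below it at (272,458). The short vial has tipped and leans to the right in its cell (cap at (597,185)), so I must right it after seating. The top view is mostly hidden by the arm.

```bash
python3 - <<'E'
from h import *
d=dict(np.load('scene1.npz')); w=cloud(d)
f=lambda u,v:(258+(u+.5)*.15-.5,168+(v+.5)*.15-.5)
print('hole',ray(d,*f(270,393),.080)*1000, 'pin now',ray(d,*f(272,457),.047)*1000)
T=np.array([.5314,-.0291]);a=np.array([.983,.183]); print('expected',T-.066*a, 'old pins scene 465.3,-45.4 / 594.8,-21.4')
hs=cv2.cvtColor(d['img'],cv2.COLOR_BGR2HSV); m=(hs[...,1]>150)&((hs[...,0]<8)|(hs[...,0]>172)); m[:160]=0;m[230:]=0;m[:,:320]=0;m[:,370:]=0
print('cap pts',m.sum(),np.nanmean(w[m],0)*1000,np.nanmax(w[m],0)*1000)
# expected cell centre of short vial
p=T+.029*a+.025*np.array([.183,-.983]); print('cell',p)
# plate plane flatness: grey points near plate near end
q=w[215:242,283:318].reshape(-1,3); q=q[(q[:,2]>.07)&(q[:,2]<.09)]; print(len(q),np.median(q[:,2]))
x=np.linalg.lstsq(np.c_[q[:,:2],np.ones(len(q))],q[:,2],rcond=None)[0]; print('slopes',x)
print(cv2.minAreaRect((q[:,:2]*1000).astype(np.float32)))
for uv in [(500,280),(480,245),(530,250),(560,235)]:
  u,v=np.round(f(*uv)).astype(int); print(uv,w[v,u])
E
```

```text
hole [465.79481121 -42.69572039  80.        ] pin now [465.41975099 -43.86293735  47.        ]
expected [ 0.466522 -0.041178] old pins scene 465.3,-45.4 / 594.8,-21.4
cap pts 51 [571.92579556 -76.4790086  148.32300704] [592.68520119 -60.35903746 220.26738221]
cell [ 0.564482 -0.048368]
547 0.07984374951901235
slopes [0.05399464 0.01250995 0.05537038]
((467.67803955078125, -46.345314025878906), (75.49601745605469, 78.33817291259766), 54.32579803466797)
(500, 280) [ 0.55174799 -0.05861581  0.09606488]
(480, 245) [ 0.55059567 -0.04785752  0.10740764]
(530, 250) [ 0.55974314 -0.06179923  0.11074261]
(560, 235) [ 0.56932801 -0.06732586  0.11638642]
```

Request:
carry_out(increments=[[0.0004,-0.0007,0.005,0,0,0,1],[0.0008,-0.0014,0.01,0,0,0,1],[0.0008,-0.0014,0.015,0,0,0,1],[0.0008,-0.0014,0.018,0,0,0,1],[0.0008,-0.0014,0.018,0,0,0,1]])

```text
clock: 6.05
eef_pos: [0.5318, -0.0305, 0.1256]
eef_rot: [[-0.983, -0.183, -0.001], [-0.183, 0.983, 0.0], [0.001, 0.0, -1.0]]
contact_force: [0.4, 0.3, -5.3]
grip_width: 0.111
finger_force: 40.0
```

```bash
python3 - <<'E'
from h import *
s=read_state(); print(s['eef_pos'],s['contact_force'])
d=cam('scene'); np.savez('scene2.npz',**d)
a=d['img'][200:248,276:340]; b=d['img'][170:218,310:374]
cv2.imwrite('pics/near.png',np.hstack([cv2.resize(np.clip(x*1.6,0,255).astype(np.uint8),(400,300),interpolation=cv2.INTER_CUBIC) for x in(a,b)]))
E
```

```text
[ 0.53175669 -0.03053358  0.12564125] [ 0.4005742   0.27030996 -5.30256399]
```

View pics/near.png

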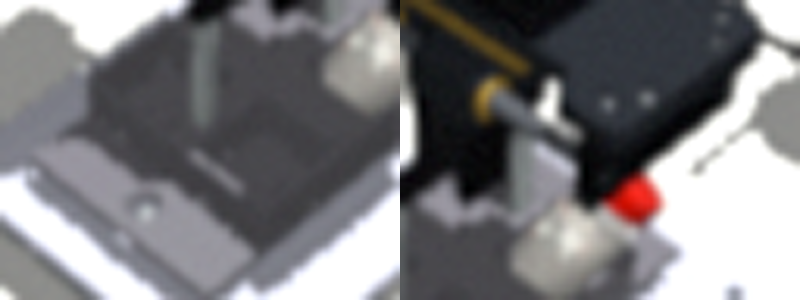

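The near hole sits at crop (146,207) with something bright inside it, probably the pin tip. The short vial still leans, with its cap at (632,200).

```bash
python3 - <<'E'
from h import *
d=dict(np.load('scene2.npz'))
f=lambda u,v:(276+(u+.5)*.16-.5,200+(v+.5)*.16-.5)
print('hole',ray(d,*f(146,207),.0616)*1000,'pin px expected (old meas, foot-mid)',proj(d,[.4653,-.0450,.047]),proj(d,[.4653,-.0450,.052]),'hole px',f(146,207))
g=d['img'][225:242,290:310].max(2); print(g)
E
```

```text
hole [465.63870056 -46.10331686  61.6       ] pin px expected (old meas, foot-mid) [298.60770067 236.46517197] [298.58671668 235.10317659] hole px (298.94, 232.7)
[[100  99  93  79  62  54  48  48  45  43  43  42  43  43  43  48  61  74
   74  61]
 [100 100  99  94  85  76  59  49  47  45  45  43  43  42  42  44  50  60
   71  71]
 [100  99 100  99  98  93  79  60  48  47  47  45  41  42  42  42  43  45
   54  65]
 [ 99 100  99 100 100  98  93  79  63  57  59  57  54  52  45  42  43  42
   44  51]
 [100  99 100  99 100 100  99  93  83  81  81  83  82  76  59  47  42  42
   42  43]
 [ 99 100 100  99 100  99  98  93  86  83  85  91  96  93  79  59  46  43
   43  43]
 [ 95  99 100  99  99  96  89  82  77  76  74  81  96  99  94  79  61  55
   53  45]
 [ 84  94  98 100  99  94  84  80  84  89  82  80  94  99  99  95  85  77
   63  50]
 [ 75  80  89  97  99  95  88  88 102 114 103  92  96  99 100 100  97  93
   79  59]
 [ 79  73  77  87  95  97  94  95 108 119 108  98  99  99  99 100  99  99
   94  79]
 [ 85  81  76  77  86  94  97  98 104 108 102  99 100  99  99  98  99 100
   99  93]
 [ 90  85  83  79  80  88  91  97 100 100  99  99  99  99 100  99  99 100
  100  99]
 [108  89  85  86  93 101  91  90  97 100  99  99 100 100 100  99  99  99
  100 100]
 [142 109  90  88  95 106 101  84  86  95 100  99 100  99  99  99  99 100
  100  99]
 [169 145 110  90  88  95  97  81  75  84  94  99  99 100  99  99  99  99
   99  99]
 [181 170 142 108  88  86  89  84  76  74  82  90  97 100 100 100  99  99
   99  99]
 [182 179 167 141 111  98  89  85  84  78  74  78  89  96  99  99 100  99
  100  99]]
```

Request:
carry_out(increments=[[0,0.0006,0.003,0,0,0,1],[0,0.0006,0.006,0,0,0,1],[0,0.0006,0.009,0,0,0,1],[0,0.0006,0.0115,0,0,0,1],[0,0.0006,0.0115,0,0,0,1]])

```text
clock: 6.72
eef_pos: [0.5317, -0.0299, 0.1142]
eef_rot: [[-0.983, -0.183, -0.001], [-0.183, 0.983, 0.0], [0.001, 0.0, -1.0]]
contact_force: [-0.0, 0.3, -5.3]
grip_width: 0.106
finger_force: 40.0
```

Request:
carry_out(increments=[[0,0,0.0015,0,0,0,1],[0,0,0.003,0,0,0,1],[0,0,0.004,0,0,0,1],[0,0,0.004,0,0,0,1]])

```text
clock: 7.22
eef_pos: [0.5317, -0.0297, 0.1109]
eef_rot: [[-0.983, -0.183, -0.0], [-0.183, 0.983, 0.001], [0.0, 0.001, -1.0]]
contact_force: [-1.8, 2.0, -0.3]
grip_width: 0.108
finger_force: 40.0
```

Request:
carry_out(increments=[[0,0,0.003,0,0,0,0.6],[0,0,0.003,0,0,0,0.6],[0,0,0.003,0,0,0,0.6],[0,0,-0.02,0,0,0,0.6],[0,0,-0.06,0,0,0,0.6],[0,0,-0.12,0,0,0,0.6],[0.05,0,-0.15,0,0,0,0.6],[0.1,0,-0.15,0,0,0,0.6],[0.1,0,-0.15,0,0,0,0.6]])

```text
clock: 8.35
eef_pos: [0.4308, -0.0492, 0.2609]
eef_rot: [[-0.983, -0.181, 0.0], [-0.181, 0.983, 0.001], [-0.001, 0.001, -1.0]]
contact_force: [1.1, 0.2, 0.3]
grip_width: 0.399
finger_force: 0.0
```

```bash
python3 - <<'E'
from h import *
s=read_state(); print(s['eef_pos'],s['grip_width'])
ims=[]
for n,(w,h) in dict(scene=(108,81),top=(88,66)).items():
    d=cam(n); np.savez(f'{n}3.npz',**d); u,v=proj(d,[.5315,-.0305,.07]).astype(int); print(n,u-w//2,v-h//2)
    c=d['img'][v-h//2:v-h//2+h,u-w//2:u+w//2]; ims.append(cv2.resize(np.clip(c*1.5,0,255).astype(np.uint8),(400,300),interpolation=cv2.INTER_CUBIC))
    W=cloud(d); hs=cv2.cvtColor(d['img'],cv2.COLOR_BGR2HSV); m=(hs[...,1]>140)&((hs[...,0]<8)|(hs[...,0]>172))&(np.linalg.norm(W[...,:2]-[.56,-.06],axis=2)<.07)
    q=W[m]; print('cap',m.sum(),np.median(q,0)*1000,'px',np.argwhere(m).mean(0)[::-1])
    k=(np.linalg.norm(W[...,:2]-[.5315,-.0305],axis=2)<.12)&(abs(W[...,2]-.131)<.008)&(d['img'].max(2)<60)
    print('handle',cv2.minAreaRect((W[k][:,:2]*1000).astype(np.float32)),np.median(W[k][:,2]))
cv2.imwrite('pics/seated.png',np.hstack(ims))
E
```

```text
[ 0.4307775  -0.04919394  0.26091478] 0.3989910243221001
scene 264 173
cap 59 [581.50455372 -64.6194097  102.13155587] px [345.23728814 204.23728814]
handle ((528.7736206054688, -33.636478424072266), (78.23422241210938, 7.850175857543945), 10.41943359375) 0.1325533203275631
top 284 169
cap 0 [nan nan nan] px [nan nan]
handle ((0.0, 0.0), (0.0, 0.0), 0.0) nan
  return _methods._mean(a, axis=axis, dtype=dtype,
  ret = um.true_divide(
<stdin>:8: RuntimeWarning: Mean of empty slice.
  ret = ret.dtype.type(ret / rcount)
```

View pics/seated.png

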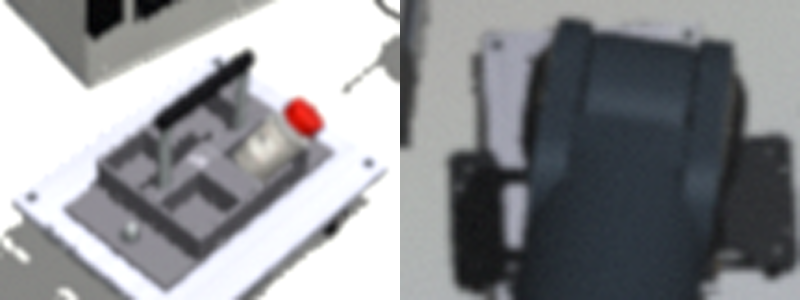

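The crate lies flat on the deck with pin0 visible through the near hole at (130,232). The short vial leans towards the far right corner, cap at (302,117). I'll nudge it upright with the closed fingers, pushing the cap from outside.

Request:
carry_out(increments=[[-0.05,-0.03,0,0,0,-0.055,1],[-0.1,-0.06,0,0,0,-0.11,1],[-0.14,-0.0768,0,0,0,-0.16,1],[-0.1726,-0.0768,0,0,0,-0.2085,1],[-0.1726,-0.0768,0.05,0,0,-0.2085,1],[-0.1726,-0.0768,0.1,0,0,-0.2085,1],[-0.1726,-0.0768,0.15,0,0,-0.2085,1],[-0.1726,-0.0768,0.187,0,0,-0.2085,1],[-0.1726,-0.0768,0.187,0,0,-0.2085,1],[-0.1726,-0.0768,0.187,0,0,-0.2085,1]], force=10)

```text
clock: 9.7
eef_pos: [0.6189, -0.0924, 0.0743]
eef_rot: [[-0.668, -0.744, 0.002], [-0.744, 0.668, -0.0], [-0.001, -0.002, -1.0]]
contact_force: [0.4, 0.7, 0.4]
grip_width: 0.005
finger_force: 0.0
```

Request:
carry_out(increments=[[0.001,0.005,0,0,0,0,1],[0.002,0.01,0,0,0,0,1],[0.003,0.015,0,0,0,0,1],[0.0037,0.02,0,0,0,0,1],[0.0037,0.024,0,0,0,0,1],[0.0037,0.028,0,0,0,0,1],[0.0037,0.032,0,0,0,0,1],[0.0037,0.036,0,0,0,0,1],[0.0037,0.0395,0,0,0,0,1],[0.0037,0.0395,0,0,0,0,1]])

```text
clock: 10.95
eef_pos: [0.5866, -0.0685, 0.0747]
eef_rot: [[-0.668, -0.744, 0.003], [-0.744, 0.668, 0.0], [-0.002, -0.002, -1.0]]
contact_force: [0.5, -0.7, 0.3]
grip_width: 0.005
finger_force: 0.7
```

```bash
python3 - <<'E'
from h import *
s=read_state(); print(s['eef_pos'],s['contact_force'])
d=cam('scene'); a=d['img'][170:218,310:374]
cv2.imwrite('pics/push.png',cv2.resize(np.clip(a*1.6,0,255).astype(np.uint8),(400,300),interpolation=cv2.INTER_CUBIC))
W=cloud(d); hs=cv2.cvtColor(d['img'],cv2.COLOR_BGR2HSV); m=(hs[...,1]>140)&((hs[...,0]<8)|(hs[...,0]>172))&(np.linalg.norm(W[...,:2]-[.56,-.06],axis=2)<.07)
print('cap',m.sum(),np.median(W[m],0)*1000,np.percentile(W[m][:,2],90),'px',np.argwhere(m).mean(0)[::-1])
E
```

```text
[ 0.58659838 -0.06854115  0.0746913 ] [ 0.46326614 -0.66003915  0.34902598]
cap 33 [569.68943552 -54.11998481 103.37576042] 0.15070268037581847 px [338.3030303  202.33333333]
```

View pics/push.png

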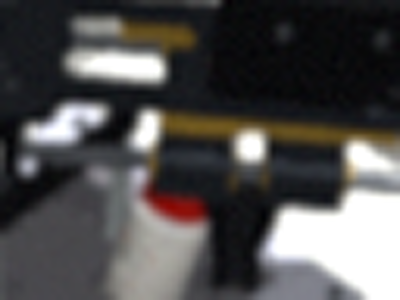

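The vial now stands nearly upright, its cap at about (180,205) against the finger. I'll retract outward and check it numerically.

Request:
carry_out(increments=[[0,-0.005,0,0,0,0,1],[0,-0.015,0,0,0,0,1],[0,-0.035,0,0,0,0,1],[0,-0.045,-0.05,0,0,0,1],[0,-0.045,-0.1,0,0,0,0.42],[0,-0.06,-0.15,0,0,0,0.42],[0,-0.12,-0.16,0,0,0,0.42],[0,-0.12,-0.16,0,0,0,0.42]])

```text
clock: 12.0
eef_pos: [0.6763, -0.1538, 0.2336]
eef_rot: [[-0.672, -0.74, 0.002], [-0.74, 0.672, -0.003], [0.001, -0.003, -1.0]]
contact_force: [-0.5, -0.3, -0.4]
grip_width: 0.369
finger_force: 0.0
```

```bash
python3 - <<'E'
from h import *
s=read_state(); print(s['eef_pos'],s['eef_rot'],s['joint_positions'])
for n in('scene','top'):
    d=cam(n); np.savez(f'{n}4.npz',**d)
    W=cloud(d); hs=cv2.cvtColor(d['img'],cv2.COLOR_BGR2HSV); m=(hs[...,1]>130)&((hs[...,0]<8)|(hs[...,0]>172))&(np.linalg.norm(W[...,:2]-[.56,-.06],axis=2)<.07)
    if m.sum()==0: print(n,'none');continue
    px=np.argwhere(m).mean(0)[::-1]; q=W[m]; t=q[q[:,2]>.099]
    print(n,'cap',m.sum(),np.median(q,0)*1000,np.percentile(q[:,2],[10,50,90]),'px',px,'exp upright',proj(d,[.564,-.048,.098]),'top pts',len(t),t.mean(0),'deck z',np.median(W[(np.linalg.norm(W[...,:2]-[.5,-.1],axis=2)<.02)][:,2]))
    p=W[m&(W[...,2]>.1)]
    # body axis: pale pixels below cap
E
```

```text
[ 0.67630389 -0.15382649  0.23364702] [[-0.67229069 -0.74028573  0.00150528]
 [-0.74028634  0.67228527 -0.00294131]
 [ 0.00116543 -0.00309175 -0.99999454]] [  2.30684748  28.12106391  10.36800911  84.9527991   -5.11595966
  67.27958795 151.19957958]
scene cap 57 [572.36135821 -52.44616479 104.25817189] [0.10000626 0.10425817 0.10713039] px [338.98245614 202.05263158] exp upright [334.43921113 204.44117638] top pts 56 [ 0.57340721 -0.05214835  0.10418118] deck z 0.04126098508511654
top cap 27 [578.70361555 -43.46876391 103.86903787] [0.09865331 0.10386904 0.10787521] px [334.40740741 186.11111111] exp upright [335.20713436 191.20954873] top pts 23 [ 0.57715427 -0.04381498  0.10443287] deck z 0.6646828527478847
```

```bash
python3 - <<'E'
from h import *
for n in('scene','top'):
    d=dict(np.load(f'{n}4.npz')); W=cloud(d)
    u,v=np.round(proj(d,[.567,-.049,.09])).astype(int)
    hs=cv2.cvtColor(d['img'],cv2.COLOR_BGR2HSV)
    for r in range(v-10,v+14):
        row=[]
        for c in range(u-9,u+15):
            H,S_,V=map(int,hs[r,c]); z=W[r,c,2]*1000
            row.append(('R' if S_>130 and(H<8 or H>172) else 'd' if V<(50 if n=='scene' else 25) else '.')+f'{z:3.0f}')
        print(r,' '.join(row))
    print(u-9)
E
```

```text
197 . 45 .105 .105 .103 . 42 . 43 . 43 . 43 .106 .105 .105 .102 .103 .100 .  2 . -0 . -1 .  0 . -1 .  2 .  0 .  2 .  1 .  1
198 . 47 .101 .102 . 99 . 48 . 45 . 43 . 42 .108 .108 .106 .104 .106 .100 .100 .100 .  2 . -2 . -2 . -1 . -1 .  4 . -3 . -1
199 . 45 . 97 . 98 . 93 . 46 . 46 . 47 .105 .109 R107 R107 R106 R106 R104 .103 .102 .100 . -3 .  1 .  2 .  1 . -1 .  0 .  1
200 . 94 . 95 . 95 . 93 . 47 . 48 . 46 .103 R106 R106 R107 R106 R107 R103 R103 R101 .103 .102 .  1 . -2 .  0 .  1 .  0 .  1
201 . 88 . 92 . 92 . 88 . 43 . 45 . 98 R103 R106 R109 R107 R107 R108 R107 R105 R103 R101 .101 . 98 .  0 .  0 . -1 .  2 . -0
202 . 88 . 89 . 89 . 85 . 47 . 94 . 97 R101 R105 R106 R105 R105 R107 R107 R106 R106 R104 .102 .101 . 43 . 40 . -1 .  2 . -2
203 . 83 . 84 . 84 . 80 . 69 . 97 . 97 . 99 R102 R100 R103 R104 R105 R108 R106 R102 R105 R102 . 41 . 41 . 42 . 42 . -2 .  0
204 . 78 . 83 . 81 . 78 . 89 . 94 . 97 . 96 . 99 R102 R100 R102 R104 R104 R102 R103 R100 . 96 . 43 . 43 . 41 . 43 . 42 . 41
205 . 77 . 75 . 74 . 71 . 91 . 93 . 97 . 96 . 98 . 96 .100 R101 R102 R100 R 99 R 99 R 97 . 42 . 45 . 40 . 41
[... 4159 characters left out ...]
5 .696 .701 .704 .704 .705 .707 .709 .710 .712 .713 .710 .712 .715 .711 .714
200 d131 d128 d136 d134 . 67 . 65 .693 .694 .695 .700 .703 .706 .706 .708 .707 .711 .710 .711 .709 .714 .712 .713 .711 .718
201 d130 d132 d132 d137 . 65 .687 .693 .696 .700 .700 .705 .706 .709 .709 .708 .711 .711 .712 .713 .713 .714 .713 .717 .716
202 d 64 d134 d134 .130 .683 .691 .695 .699 .704 .704 .704 .706 .711 .707 .712 .707 .710 .709 .713 .716 .713 .715 .717 .715
203 d 64 d134 d132 .138 .693 .691 .697 .699 .700 .706 .707 .704 .708 .706 .711 .713 .711 .714 .715 .715 .713 .714 .715 .714
204 d 66 d134 d143 .681 .694 .693 .697 .701 .705 .707 .708 .709 .709 .712 .713 .711 .713 .716 .714 .716 .717 .715 .718 .714
327
```

The vial still leans roughly 8–10° outward. I'll re-stand it by gripping it from above with vertical fingers closing along the crate's y.

Request:
carry_out(increments=[[-0.001,0.03,0,0,0,0.676,0.31],[-0.003,0.08,0,0,0,0.676,0.31],[-0.0055,0.12,0,0,0,0.676,0.31],[-0.0055,0.1498,0,0,0,0.676,0.31],[-0.0055,0.1498,0,0,0,0.676,0.31],[-0.0055,0.1498,0,0,0,0.676,0.31],[-0.0055,0.1498,0,0,0,0.676,0.31],[-0.0055,0.1498,0,0,0,0.676,0.31],[-0.0055,0.1498,0,0,0,0.676,0.31],[-0.0055,0.1498,0,0,0,0.676,0.31]], force=8)

```text
clock: 13.35
eef_pos: [0.5653, -0.0433, 0.2325]
eef_rot: [[-0.505, 0.863, -0.003], [0.863, 0.505, 0.001], [0.002, -0.002, -1.0]]
contact_force: [0.2, 0.0, 0.4]
grip_width: 0.686
finger_force: 0.0
```

Request:
carry_out(increments=[[0,0,0,0,0,0.09,0.31],[0,0,0,0,0,0.09,0.31],[0,0,0,0,0,0.09,0.31]])

```text
clock: 13.72
eef_pos: [0.5657, -0.0434, 0.2327]
eef_rot: [[-0.252, 0.968, -0.002], [0.968, 0.252, 0.001], [0.001, -0.002, -1.0]]
contact_force: [-0.2, 0.4, 0.5]
grip_width: 0.69
finger_force: 0.0
```

```bash
python3 - <<'E'
from h import *
s=read_state(); print(s['eef_pos'],s['joint_positions'])
a=np.radians(10.5); Rm=np.array([[np.sin(a),np.cos(a),0],[-np.cos(a),np.sin(a),0],[0,0,-1]])
print(np.linalg.det(Rm),inc([.569,-.049,.0755],Rm))
for n in('scene',):
    d=dict(np.load('scene4.npz')); W=cloud(d); hs=cv2.cvtColor(d['img'],cv2.COLOR_BGR2HSV); m=(hs[...,1]>130)&((hs[...,0]<8)|(hs[...,0]>172))&(np.linalg.norm(W[...,:2]-[.56,-.06],axis=2)<.07)
    m[203:]=0; q=W[m]; print(np.linalg.lstsq(np.c_[q-q.mean(0)][:,:2],(q-q.mean(0))[:,2],rcond=None)[0])
E
```

```text
[ 0.56567015 -0.04342323  0.23267086] [-25.60344728  17.76932122  32.58975547 103.50881583 -10.76730725
  61.94077699  25.44179383]Traceback (most recent call last):
  File "<stdin>", line 4, in <module>
  File "h.py", line 20, in inc
    return np.round(R0.T@(np.array(p)-s['eef_pos']),4), np.round(R.from_matrix(R0.T@Rm).as_rotvec()/np.pi,4)
                                                                 ~~~~~~~~~~~~~^^^^^^^^^
  File "scipy/spatial/transform/_rotation.pyx", line 1143, in scipy.spatial.transform._rotation.Rotation.from_matrix
ValueError: Non-positive determinant (left-handed or null coordinate frame) in rotation matrix 0: [[-0.99746594 -0.0711343  -0.00126905]
 [-0.07113676  0.99746453  0.00201645]
 [-0.00112239 -0.00210161  0.99999716]].
```

Request:
carry_out(increments=[[-0.0062,0.0018,0.03,0,0,0.023,0.31],[-0.0062,0.0018,0.07,0,0,0.023,0.31],[-0.0062,0.0018,0.11,0,0,0.023,0.31],[-0.0062,0.0018,0.135,0,0,0.023,0.31],[-0.0062,0.0018,0.157,0,0,0.023,0.31],[-0.0062,0.0018,0.157,0,0,0.023,0.31]])

```text
clock: 14.48
eef_pos: [0.5682, -0.0494, 0.0748]
eef_rot: [[-0.18, 0.984, -0.005], [0.984, 0.18, 0.001], [0.001, -0.005, -1.0]]
contact_force: [-0.0, -0.0, -0.3]
grip_width: 0.69
finger_force: 0.0
```

Request:
carry_out(increments=[[0,0,0,0,0,0,0.6],[0,0,0,0,0,0,0.62],[0,0,0,0,0,0,0.64],[0,0,0,0,0,0,0.66],[0,0,0,0,0,0,0.7],[0,0,0,0,0,0,0.75],[0,0,0,0,0,0,0.75],[0,0,0,0,0,0,0.75]])

```text
clock: 15.48
eef_pos: [0.5702, -0.0501, 0.0766]
eef_rot: [[-0.179, 0.984, 0.0], [0.984, 0.179, 0.0], [0.0, 0.0, -1.0]]
contact_force: [-1.7, 0.1, 2.2]
grip_width: 0.347
finger_force: 7.6
```

Request:
carry_out(increments=[[0,0,-0.006,0,0,0,0.75],[0,0,-0.012,0,0,0,0.75],[0.001,-0.003,-0.012,0,0,0,0.75],[0.001,-0.0055,-0.012,0,0,0,0.75],[0.001,-0.0055,-0.012,0,0,0,0.75]], force=12)

```text
clock: 16.1
eef_pos: [0.5645, -0.0502, 0.0886]
eef_rot: [[-0.179, 0.984, 0.0], [0.984, 0.179, 0.0], [-0.0, 0.0, -1.0]]
contact_force: [1.1, -1.2, 0.3]
grip_width: 0.343
finger_force: 11.4
```

```bash
python3 - <<'E'
from h import *
s=read_state(); print(s['eef_pos'],s['contact_force'],s['grip_width'])
d=cam('scene'); W=cloud(d); hs=cv2.cvtColor(d['img'],cv2.COLOR_BGR2HSV)
u0=326
for r in range(194,222):
    print(r,' '.join(('R' if hs[r,c,1]>130 and(hs[r,c,0]<8 or hs[r,c,0]>172) else 'd' if hs[r,c,2]<50 else '.')+f'{W[r,c,2]*1000:3.0f}' for c in range(u0,u0+22)))
for z in(.05,.07,.09,.11): print(z,proj(d,[.565,-.05,z]),proj(d,[.565+.8*.015,-.05-.6*.015,z]))
E
```

```text
[ 0.56449569 -0.0501982   0.08855676] [ 1.05925557 -1.17460508  0.27458887] 0.3431947366740149
194 d201 d202 d196 d193 d182 .185 .183 d183 d181 d183 d183 d183 d183 d182 d181 d184 d181 d179 d177 d127 d129 .124
195 d202 d201 d193 d177 d180 d183 d184 d182 d182 d182 d183 d182 d183 d184 d181 d183 d181 d176 d175 d125 d124 .121
196 d202 d202 d200 d174 d176 d178 d182 d182 d182 d182 d183 d182 d181 d182 d180 d179 d177 d171 d173 d122 .122 .  1
197 d201 d202 d201 d172 d173 .178 .180 .180 d182 d182 d182 d181 d181 d179 d177 d176 d172 d169 d166 d117 .119 . -2
198 d201 d202 d200 d169 d174 .176 .178 .176 .178 d180 d181 d182 d178 d177 d173 d170 d170 d166 d165 d115 .114 . -0
199 d202 d201 d198 d170 .170 .175 .176 .175 .178 d177 d180 d178 d175 d173 d171 d168 d165 d112 d112 d110 .110 . -3
200 d199 d197 d195 d175 .176 .176 .176 .176 .176 .176 d177 d176 d173 d168 R169 d165 d109 d111 d109 d109 .106 . -0
201 d195 d196 .193 .176 .175 .174 .174 .171 .173 .174 d173 dnan d169 R167 R163 R115 R104 d110 d106 d107 .102 . -1
202 d194 .177 .175 .176 .176 .174 .172 .168 .168 .169 d171 d171 R166 R115 R114 R109 R102 d103
[... 1730 characters left out ...]

218 dnan . 71 . 67 . 68 . 69 . 71 . 69 . 69 . 70 . 69 . 66 . 64 . 47 . 46 . 69 . 67 . 65 . 62 . 59 . 56 . 51 . 45
219 d 69 d 69 . 68 . 66 . 70 . 67 . 66 . 65 . 67 . 65 . 63 . 49 . 48 . 69 . 68 . 64 . 60 . 57 . 56 . 52 . 45 . 44
220 d 69 d 70 d 69 d 68 . 69 . 67 . 66 . 64 . 60 . 45 . 48 . 69 . 68 . 65 . 63 . 58 . 57 . 53 . 51 . 46 . 43 . 42
221 d 67 d 70 d 70 d 70 . 70 . 70 . 67 . 69 . 47 . 46 . 68 . 68 . 67 . 63 . 60 . 59 . 53 . 51 . 45 . 43 . 39 . 43
0.05 [334.13406766 218.47044117] [340.36896126 218.64939685]
0.07 [334.61294363 212.89198229] [340.94619932 213.07373099]
0.09 [335.10717085 207.1346956 ] [341.54194192 207.31932588]
0.11 [335.61749952 201.18984205] [342.15709335 201.37744674]
```

The short vial is flush in the pads but still leans about 8° outward about the tool's y, so I'll turn the tool to correct that and then set it down.

Request:
carry_out(increments=[[0,0,0,0,-0.02,0,0.75],[0,0,0,0,-0.044,0,0.75],[0,0,0,0,-0.044,0,0.75]])

```text
clock: 16.52
eef_pos: [0.5642, -0.0481, 0.0879]
eef_rot: [[-0.181, 0.983, 0.023], [0.974, 0.182, -0.135], [-0.137, -0.001, -0.991]]
contact_force: [0.3, 0.4, 0.1]
grip_width: 0.343
finger_force: 11.4
```

```bash
python3 - <<'E'
from h import *
s=read_state(); print(s['eef_pos'],s['eef_rot'][:,2],s['contact_force'],s['grip_width'])
d=cam('scene'); W=cloud(d); hs=cv2.cvtColor(d['img'],cv2.COLOR_BGR2HSV)
# right edge of vial per row: bright pale pixel run
for r in range(204,222,2):
    print(r,' '.join(f'{hs[r,c,2]:3d}/{W[r,c,2]*1000:3.0f}' for c in range(332,345)))
E
```

```text
[ 0.56421014 -0.04809117  0.0879172 ] [ 0.02346266 -0.13480225 -0.9905947 ] [0.26963313 0.41743381 0.0796197 ] 0.3425878816272673
204  44/118  75/107  89/108  96/107 103/109 107/107 104/104  87/102  50/ 91  19/ 92  15/ 96  19/ 92  41/ 91
206  44/111  84/109 109/103 112/103 114/103 112/101 109/100  99/ 98  80/ 45  49/ 46  38/ 46  49/ 45  67/ 42
208  33/108  71/102 104/ 96 117/ 98 114/100 109/ 95 106/ 95  90/ 93  69/ 45  52/ 47  60/ 48  78/ 47  88/ 48
210  31/102  71/ 96 106/ 93 115/ 92 113/ 89 109/ 91 100/ 89  73/ 84  53/ 67  59/ 69  80/ 69  93/ 49  97/ 44
212  28/ 97  68/ 92 101/ 88 108/ 86 106/ 85 102/ 83  91/ 80  64/ 79  46/ 57  47/ 62  62/ 65  82/ 68  93/ 68
214  59/ 92  85/ 80 100/ 80 103/ 78 101/ 79  94/ 78  82/ 74  58/ 52  44/ 52  40/ 57  42/ 55  51/ 60  70/ 62
216  91/ 75  95/ 74  96/ 76  95/ 75  92/ 75  88/nan  76/ 71  61/ 46  50/ 46  56/ 46  71/ 69  80/ 69  74/ 67
218  85/ 68  89/ 69  91/ 71  90/ 70  90/ 66  92/ 65  90/ 63  86/ 44  80/ 69  73/ 67  71/ 63  60/ 61  53/ 59
220  83/ 68  79/ 61  77/ 63  72/ 60  75/ 46  88/ 67  89/ 69  77/ 64  65/ 63  55/ 61  52/ 57  50/ 53  57/ 50
```

Request:
carry_out(increments=[[-0.001,0,0.004,0,0,0,0.75],[-0.0007,0,0.0075,0,0,0,0.75],[-0.0005,0,0.0105,0,0,0,0.75],[-0.0005,0,0.0105,0,0,0,0.75]])

```text
clock: 17.08
eef_pos: [0.5649, -0.0524, 0.078]
eef_rot: [[-0.176, 0.984, 0.024], [0.975, 0.178, -0.136], [-0.138, -0.0, -0.99]]
contact_force: [0.3, 0.3, -0.2]
grip_width: 0.345
finger_force: 11.3
```

Request:
carry_out(increments=[[0.0015,0,0.001,0,0,0,0.75],[0.0017,0,0.002,0,0,0,0.75],[0.0018,0,0.003,0,0,0,0.75],[0.0018,0,0.003,0,0,0,0.75]])

```text
clock: 17.58
eef_pos: [0.5643, -0.0526, 0.0765]
eef_rot: [[-0.176, 0.984, 0.024], [0.975, 0.177, -0.137], [-0.139, -0.001, -0.99]]
contact_force: [-4.3, -2.3, 12.5]
grip_width: 0.339
finger_force: 12.3
```

Request:
carry_out(increments=[[0,0,-0.001,0,0,0,0.75],[0,0,-0.001,0,0,0,0.6],[0,0,-0.001,0,0,0,0.5],[0,0,-0.001,0,0,0,0.4],[0,0,-0.001,0,0,0,0.4],[-0.0042,0,-0.03,0,0,0,0.4],[-0.0083,0,-0.06,0,0,0,0.4],[-0.0167,0,-0.12,0,0,0,0.4],[-0.0208,0,-0.15,0,0.044,0,0.4],[-0.07,0,-0.16,0,0.044,0,0.4]])

```text
clock: 18.82
eef_pos: [0.5745, -0.0962, 0.2455]
eef_rot: [[-0.183, 0.983, 0.004], [0.983, 0.183, 0.003], [0.002, 0.004, -1.0]]
contact_force: [-0.4, -1.2, -0.1]
grip_width: 0.602
finger_force: 0.0
```

```bash
cat > chk.py <<'E'
from h import *
def cap():
  for n in('scene','top'):
    d=cam(n); np.savez(f'{n}5.npz',**d)
    W=cloud(d); hs=cv2.cvtColor(d['img'],cv2.COLOR_BGR2HSV); m=(hs[...,1]>130)&((hs[...,0]<8)|(hs[...,0]>172))&(np.linalg.norm(W[...,:2]-[.56,-.06],axis=2)<.07)
    if m.sum()<5: print(n,'none');continue
    print(n,'cap',m.sum(),np.median(W[m],0)*1000,'px',np.argwhere(m).mean(0)[::-1])
if __name__=='__main__':
    s=read_state(); print(s['eef_pos'],s['eef_rot'],s['joint_positions'][6]); cap()
    d=dict(np.load('scene5.npz')); W=cloud(d); hs=cv2.cvtColor(d['img'],cv2.COLOR_BGR2HSV)
    for r in range(194,224,2):
        print(r,' '.join(('R' if hs[r,c,1]>130 and(hs[r,c,0]<8 or hs[r,c,0]>172) else '.')+f'{W[r,c,2]*1000:3.0f}' for c in range(324,346)))
    for z in(.05,.07,.09,.103): print(z,proj(d,[.564,-.05,z]),proj(d,[.564+.8*.015,-.05-.6*.015,z]))
E
python3 chk.py
```

```text
[ 0.57450614 -0.09619734  0.2454849 ] [[-0.18265409  0.98316943  0.00391818]
 [ 0.98317553  0.18264489  0.00259209]
 [ 0.00183283  0.00432572 -0.99998896]] 28.769324244169507
scene cap 95 [558.06318627 -56.65039777 102.87113116] px [334.72631579 206.41052632]
top none
194 .130 .127 .126 . 42 .115 .115 .113 . 42 . 42 . 42 . 44 . 41 . -2 .  0 . -1 .  1 .  1 . -1 . -1 . -1 . -3 .  2
196 .124 . 46 . 46 . 48 .109 .110 .106 . 40 . 41 . 44 . 45 . 42 . 41 . 41 . 43 .  0 . -2 .  0 .  0 .  0 . -0 . -2
198 . 68 . 46 . 48 . 48 .104 .101 . 98 . 46 . 48 . 41 . 41 . 42 . 43 . 41 . 43 . 41 . 42 . 42 . -2 . -0 . -0 .  1
200 . 61 . 65 . 66 . 93 . 95 . 93 . 91 . 47 . 47 . 48 . 49 . 47 . 42 . 42 . 44 . 42 . 41 . 44 . 43 . 42 . 42 . -1
202 . 54 . 59 . 61 . 87 . 89 . 87 . 84 .103 R103 R103 R104 R103 R101 R104 .102 . 42 . 41 . 43 . 42 . 43 . 43 . 41
204 . 48 . 51 . 54 . 79 . 82 . 84 R103 R101 R102 R105 R103 R104 R102 R103 R101 R104 .104 . 47 . 42 . 41 . 43 . 43
206 . 46 . 46 . 69 . 73 . 77 .101 R103 R104 R105 R103 R101 R102 R102 R104 R104 R103 R103 . 48 . 46 . 49 . 42 . 42
208 . 71 . 67 . 68 . 66 . 69 . 95
[... 423 characters left out ...]
216 . 68 . 67 . 68 . 49 . 68 . 74 . 76 . 78 . 77 . 80 . 81 . 79 . 78 . 81 . 78 . 73 . 69 . 46 . 69 . 68 . 68 . 62
218 . 69 . 67 . 68 . 66 . 68 . 67 . 70 . 70 . 71 . 73 . 74 . 71 . 74 . 71 . 70 . 71 . 69 . 68 . 65 . 61 . 57 . 56
220 . 71 . 69 . 70 . 69 . 69 . 67 . 69 . 69 . 70 . 68 . 65 . 66 . 64 . 68 . 69 . 69 . 63 . 58 . 59 . 55 . 50 . 47
222 . 69 . 69 . 70 . 67 . 68 . 69 . 68 . 71 . 68 . 68 . 67 . 66 . 68 . 67 . 63 . 61 . 54 . 54 . 49 . 46 . 41 . 43
0.05 [333.80507843 218.64854283] [340.04276622 218.82757971]
0.07 [334.27898018 213.07035385] [340.61511894 213.2521863 ]
0.09 [334.76808075 207.31326295] [341.20582807 207.49797965]
0.103 [335.0944965  203.47109797] [341.60005535 203.65773901]
```

```bash
python3 - <<'E'
from h import *
from scipy.optimize import least_squares
P={}
for n,(x0,y0,x1,y1) in dict(scene=(370,235,440,310),top=(370,165,425,220)).items():
    d=cam(n)
    for src in ('0',):
        D=dict(np.load(f'{n}0.npz')); w=cloud(D)[y0:y1,x0:x1]; im=D['img'][y0:y1,x0:x1].astype(int); sat=im.max(2)-im.min(2)
        P[n]=w[(sat<22)&(w[...,2]>.052)&(w[...,2]<.11)]*1000
def axis(l,az): return np.array([np.sin(l)*np.cos(az),np.sin(l)*np.sin(az),np.cos(l)])
for c in ([601,-205],[572,-264]):
    for sel in(['scene'],['top'],['scene','top']):
        q=np.vstack([P[n][np.linalg.norm(P[n][:,:2]-c,axis=1)<33] for n in sel])
        f0=np.array(c)-40*np.sin(.61)*np.array([np.cos(2.656),np.sin(2.656)])
        def res(p):
            a=axis(p[2],p[3]); v=q-np.array([p[0],p[1],30]); t=v@a; r=np.linalg.norm(v-np.outer(t,a),axis=1)
            return np.r_[r-np.where(t>53,12,13.5),(p[2]-.63)/.02,(p[3]-2.656)/.02]
        def res2(p): 
            a=axis(p[2],p[3]); v=q-np.array([p[0],p[1],30]); t=v@a; r=np.linalg.norm(v-np.outer(t,a),axis=1)
            # points on cap top face do not count
            e=r-np.where(t>53,12,13.5); e[t>62]=np.minimum(0,-e[t>62]); return np.r_[e,(p[2]-.63)/.02,(p[3]-2.656)/.02]
        s=least_squares(res2,[*f0,.63,2.656],loss='soft_l1',f_scale=2)
        a=axis(*s.x[2:]); t=(q-[s.x[0],s.x[1],30])@a
        print(c,sel,len(q),s.x[:2].round(1),np.degrees(s.x[2:]).round(1),'tmax',np.percentile(t,[5,95,99]).round(1))
E
```

```text
[601, -205] ['scene'] 217 [ 630.3 -225.9] [ 38.5 150.7] tmax [27.8 67.9 69.2]
[601, -205] ['top'] 91 [ 631.4 -225.2] [ 39.3 153.2] tmax [25.  70.3 73.4]
[601, -205] ['scene', 'top'] 308 [ 631.3 -226. ] [ 39.4 151.6] tmax [27.9 69.5 71. ]
[572, -264] ['scene'] 223 [ 600.3 -282.5] [ 38.3 151.9] tmax [27.6 67.8 68.7]
[572, -264] ['top'] 97 [ 601.2 -282.9] [ 39.1 152.4] tmax [23.5 71.5 73.8]
[572, -264] ['scene', 'top'] 320 [ 601.8 -283.3] [ 39.8 152.1] tmax [26.2 69.2 73.2]
```

```bash
cat >> h.py <<'E'
def up(az,l=0.,laz=0.):
    """tool rotation: z opposite to axis leaning l towards laz, y horizontal at az (deg)"""
    l,laz,az=np.radians([l,laz,az]); a=np.array([np.sin(l)*np.cos(laz),np.sin(l)*np.sin(laz),np.cos(l)])
    y=np.array([np.cos(az),np.sin(az),0]); y-=a*(y@a); y/=np.linalg.norm(y); z=-a
    return np.c_[np.cross(y,z),y,z],a
E
python3 - <<'E'
from h import *
Rm,a=up(62,38.5,152); print(a)
for F in([.630,-.2252,.0315],[.600,-.2824,.0315]):
    print(inc(np.array(F)+.098*a,Rm), np.array(F)+.098*a, np.array(F)+.028*a)
E
```

```text
[-0.5496478   0.29225292  0.78260816]
(array([-0.0974, -0.0143,  0.135 ]), array([-0.0965, -0.1989, -0.2769])) [ 0.57613452 -0.19655921  0.1081956 ] [ 0.61460986 -0.21701692  0.05341303]
(array([-0.1485, -0.0539,  0.135 ]), array([-0.0965, -0.1989, -0.2769])) [ 0.54613452 -0.25375921  0.1081956 ] [ 0.58460986 -0.27421692  0.05341303]
```

Request:
carry_out(increments=[[-0.03,0,0,-0.0145,-0.0298,-0.0415,0.45],[-0.06,-0.007,0,-0.0289,-0.0597,-0.0831,0.45],[-0.0974,-0.0143,0.02,-0.0434,-0.0895,-0.1246,0.45],[-0.0974,-0.0143,0.04,-0.0579,-0.1193,-0.1661,0.45],[-0.0974,-0.0143,0.07,-0.0724,-0.1492,-0.2077,0.45],[-0.0974,-0.0143,0.1,-0.0868,-0.179,-0.2492,0.45],[-0.0974,-0.0143,0.125,-0.0965,-0.1989,-0.2769,0.45],[-0.0974,-0.0143,0.135,-0.0965,-0.1989,-0.2769,0.45],[-0.0974,-0.0143,0.135,-0.0965,-0.1989,-0.2769,0.45],[-0.0974,-0.0143,0.135,-0.0965,-0.1989,-0.2769,0.45]])

```text
clock: 20.27
eef_pos: [0.5689, -0.22, 0.125]
eef_rot: [[-0.682, 0.56, 0.47], [0.423, 0.826, -0.371], [-0.596, -0.054, -0.801]]
contact_force: [-0.3, 0.5, -0.7]
grip_width: 0.55
finger_force: 0.0
```

```bash
python3 - <<'E'
from h import *
Rm,a=up(62,38.5,152); s=read_state(); print(s['joint_positions'])
print(inc(np.array([.630,-.2252,.0315])+.028*a,Rm))
E
```

```text
[ 5.62906894e-02  1.80531297e+01  9.65101515e+00  1.28625225e+02
  8.66680692e+01  1.44272500e+01 -1.70460160e+01]
(array([0.0127, 0.0319, 0.0778]), array([-0.0344, -0.0111, -0.0165]))
```

Request:
carry_out(increments=[[0.0127,0.0319,0.01,-0.0344,-0.0111,-0.0165,0.45],[0.0127,0.0319,0.01,-0.0344,-0.0111,-0.0165,0.45],[0.0127,0.0319,0.01,-0.0344,-0.0111,-0.0165,0.45],[0.0127,0.0319,0.01,-0.0344,-0.0111,-0.0165,0.45]])

```text
clock: 20.78
eef_pos: [0.583, -0.1942, 0.109]
eef_rot: [[-0.689, 0.474, 0.548], [0.37, 0.881, -0.296], [-0.623, -0.001, -0.782]]
contact_force: [0.4, 0.7, -0.3]
grip_width: 0.552
finger_force: 0.0
```

```bash
python3 - <<'E'
from h import *
Rm,a=up(62,38.5,152); s=read_state(); print(s['joint_positions'])
print(inc(np.array([.630,-.2252,.0315])+.028*a,Rm))
E
```

```text
[  8.87633165  19.73794671  -0.82625742 130.26109296 117.8124461
  14.37340008 -44.42355287]
(array([ 0.0044, -0.0051,  0.0676]), array([-0.0012,  0.0003, -0.0011]))
```

Request:
carry_out(increments=[[0.0044,-0.0051,0.005,0,0,0,0.45],[0.0044,-0.0051,0.02,0,0,0,0.45],[0.0044,-0.0051,0.035,0,0,0,0.45],[0.0044,-0.0051,0.05,0,0,0,0.45],[0.0044,-0.0051,0.06,0,0,0,0.45],[0.0044,-0.0051,0.0676,0,0,0,0.45],[0.0044,-0.0051,0.0676,0,0,0,0.45]])

```text
clock: 21.65
eef_pos: [0.6148, -0.2172, 0.0532]
eef_rot: [[-0.689, 0.473, 0.549], [0.37, 0.881, -0.295], [-0.623, -0.001, -0.782]]
contact_force: [-0.1, -0.4, 0.4]
grip_width: 0.551
finger_force: 0.0
```

```bash
python3 - <<'E'
from h import *
Rm,a=up(62,38.5,152); s=read_state(); print(s['joint_positions'],s['contact_force'])
print(inc(np.array([.630,-.2252,.0315])+.028*a,Rm))
d=cam('scene'); u,v=proj(d,[.61,-.22,.06]).astype(int); c=d['img'][v-30:v+30,u-40:u+40]; cv2.imwrite('pics/v1.png',cv2.resize(np.clip(c*1.5,0,255).astype(np.uint8),(640,480),interpolation=cv2.INTER_CUBIC))
E
```

```text
[ 17.61675269  28.84015146  -8.7331605  126.71547335 130.66994876
  19.47264996 -54.20133428] [-0.07987604 -0.37334617  0.35440767]
(array([ 0.0001,  0.    , -0.0004]), array([-0.001 ,  0.0003, -0.001 ]))
```

Request:
carry_out(increments=[[0,0,0,0,0,0,0.62],[0,0,0,0,0,0,0.7],[0,0,0,0,0,0,0.8],[0,0,0,0,0,0,0.8],[0,0,0,0,0,0,0.8],[0,0,0,0,0,0,0.8]], force=12)

```text
clock: 22.45
eef_pos: [0.6148, -0.2171, 0.0537]
eef_rot: [[-0.689, 0.473, 0.55], [0.369, 0.881, -0.296], [-0.624, -0.001, -0.781]]
contact_force: [-1.2, 0.7, 2.4]
grip_width: 0.299
finger_force: 12.0
```

Request:
carry_out(increments=[[0,0,-0.01,0,0,0,0.8],[0,0,-0.025,0,0,0,0.8],[0,0,-0.045,0,0,0,0.8],[0,0,-0.065,0,0,0,0.8],[-0.03,0,-0.09,0,0,0,0.8],[-0.06,0,-0.12,0,0,0,0.8],[-0.06,0,-0.12,0,0,0,0.8]])

```text
clock: 23.32
eef_pos: [0.5883, -0.2046, 0.1778]
eef_rot: [[-0.688, 0.476, 0.547], [0.369, 0.879, -0.3], [-0.624, -0.005, -0.781]]
contact_force: [-0.5, 0.6, 0.2]
grip_width: 0.297
finger_force: 12.0
```

```bash
python3 - <<'E'
from h import *
s=read_state(); print(s['joint_positions'],s['grip_width'],s['finger_force'])
Rm,_=up(10.5)
for p in([.5074,-.0606,.2],[.5074,-.0606,.13]): print(inc(p,Rm))
E
```

```text
[ 11.451842    13.02301372  -2.53882476 126.31944021  74.17420349
  13.16524879   1.3208776 ] 0.2974086510615092 11.975108671467751
(array([ 0.095 ,  0.088 , -0.1049]), array([0.0942, 0.2007, 0.2731]))
(array([ 0.1387,  0.0883, -0.0502]), array([0.0942, 0.2007, 0.2731]))
```

Request:
carry_out(increments=[[0.01,0.01,-0.015,0.0135,0.0287,0.039,0.8],[0.02,0.02,-0.03,0.0269,0.0573,0.078,0.8],[0.035,0.035,-0.045,0.0404,0.086,0.117,0.8],[0.05,0.05,-0.06,0.0538,0.1147,0.1561,0.8],[0.065,0.065,-0.08,0.0673,0.1434,0.1951,0.8],[0.08,0.08,-0.095,0.0807,0.172,0.2341,0.8],[0.095,0.088,-0.1049,0.0942,0.2007,0.2731,0.8],[0.095,0.088,-0.1049,0.0942,0.2007,0.2731,0.8],[0.095,0.088,-0.1049,0.0942,0.2007,0.2731,0.8],[0.095,0.088,-0.1049,0.0942,0.2007,0.2731,0.8]])

```text
clock: 24.58
eef_pos: [0.5078, -0.0612, 0.1987]
eef_rot: [[-0.183, 0.983, -0.0], [0.983, 0.183, -0.001], [-0.001, -0.0, -1.0]]
contact_force: [-0.8, 0.0, -0.5]
grip_width: 0.293
finger_force: 12.0
```

```bash
cat > vchk.py <<'E'
from h import *
# seen vial in the gripper: pale low-saturation points below the fingertips and lean of its surface
import sys
s=read_state(); print(s['eef_pos'],s['joint_positions'].round(1),s['grip_width']); T=np.array(s['eef_pos'])
print(s['eef_rot'].round(3))
d=cam('scene'); W=cloud(d)
hs=cv2.cvtColor(d['img'],cv2.COLOR_BGR2HSV)
u,v=np.round(proj(d,T-[0,0,.01])).astype(int)
for r in range(v-16,v+14,2): print(r,' '.join(f'{hs[r,c,2]:3d}/{W[r,c,2]*1000:3.0f}' for c in range(u-11,u+12)))
print(u-11,[proj(d,T+[0,0,z]).round(1) for z in(-.028,0,.02,.038)],[proj(d,T+[.8*.0135,-.6*.0135,z]).round(1) for z in(-.028,0,.02,.038)])
E
python3 vchk.py; python3 chk.py | head -6
```

```text
[ 0.50784463 -0.06120168  0.19874932] [ 14.6  13.8 -14.8 110.7   4.3  56.    8.4] 0.29299436446286886
[[-0.183  0.983 -0.   ]
 [ 0.983  0.183 -0.001]
 [-0.001 -0.    -1.   ]]
173  17/306  18/304  26/268  44/274  62/286  74/286  83/286  76/285  68/286  77/286  70/287  37/286  20/nan  22/284  22/283  21/281  21/278  21/278  20/276  17/274  15/232  13/233  13/230
175  54/240  60/286  73/287  83/285  83/285  79/286  69/285  57/283  55/280  64/281  63/283  38/281  22/282  21/278  20/278  20/275  19/273  18/235  14/228  11/224  13/225  12/225  23/223
177  87/287  85/286  80/284  70/285  58/285  42/281  29/248  24/249  35/248  39/274  31/275  17/277  21/276  17/274  17/233  13/233  14/231  20/228  25/220  19/218   9/219  10/221  36/218
179  67/284  58/283  42/282  29/233  19/236   7/238   4/241   5/243   8/244  10/239  10/238  14/232  16/229  15/228  16/229  29/226  47/227  61/222  58/219  31/215   8/218   8/215  41/213
181  71/ 32  44/222  17/225   7/225   6/227   8/231   8/234   4/235   5/237   9/234  28/233  68/228 104/222 112/222 102/222  94/222  90/220  79/219  53/217  23/209  10/209  
[... 1802 characters left out ...]
/ 46  44/ 49  44/ 51  44/ 54  42/ 57  43/ 60  49/ 61  57/ 64  67/ 88  68/ 91  68/ 90  77/ 90
308 [array([319.1, 195.5]), array([319.5, 185.9]), array([319.8, 178.7]), array([320.1, 172. ])] [array([325.6, 195.7]), array([326.1, 186. ]), array([326.5, 178.9]), array([326.9, 172.2])]
[ 0.50792962 -0.06119926  0.19876497] [[-1.82408719e-01  9.83222784e-01 -1.28928305e-04]
 [ 9.83222383e-01  1.82408522e-01 -9.35874859e-04]
 [-8.96655863e-04 -2.97476930e-04 -9.99999554e-01]] 8.417483109627938
scene cap 90 [557.14617232 -56.35148    102.3588691 ] px [334.36666667 206.61111111]
top none
194 .185 .182 .127 . 44 .112 .115 .114 . 44 . 40 . 44 . 44 . 43 . -3 .  1 . -1 .  2 . -2 . -1 . -1 . -1 . -2 . -1
```

Request:
carry_out(increments=[[-0.001,-0.0012,0.02,0,0,0,0.8],[-0.001,-0.0012,0.045,0,0,0,0.8],[-0.001,-0.0012,0.07,0,0,0,0.8],[-0.001,-0.0012,0.09,0,0,0,0.8],[-0.001,-0.0012,0.105,0,0,0,0.8],[-0.001,-0.0012,0.115,0,0,0,0.8],[-0.001,-0.0012,0.12,0,0,0,0.8],[-0.001,-0.0012,0.12,0,0,0,0.8]])

```text
clock: 25.72
eef_pos: [0.5072, -0.0625, 0.0787]
eef_rot: [[-0.182, 0.983, -0.0], [0.983, 0.182, -0.0], [-0.0, -0.001, -1.0]]
contact_force: [-0.8, -0.5, -0.0]
grip_width: 0.3
finger_force: 12.0
```

Request:
carry_out(increments=[[0,0,0.001,0,0,0,0.8],[0,0,0.002,0,0,0,0.8],[0,0,0.003,0,0,0,0.8],[0,0,0.004,0,0,0,0.8],[0,0,0.004,0,0,0,0.8]])

```text
clock: 26.35
eef_pos: [0.507, -0.0625, 0.0746]
eef_rot: [[-0.181, 0.983, -0.001], [0.983, 0.181, -0.0], [-0.0, -0.001, -1.0]]
contact_force: [0.2, 0.2, -0.5]
grip_width: 0.296
finger_force: 12.0
```

Request:
carry_out(increments=[[0,0,0.0008,0,0,0,0.8],[0,0,0.0016,0,0,0,0.8],[0,0,0.0016,0,0,0,0.8]])

```text
clock: 26.72
eef_pos: [0.5073, -0.0628, 0.0741]
eef_rot: [[-0.181, 0.983, -0.0], [0.983, 0.181, -0.001], [-0.001, -0.0, -1.0]]
contact_force: [-2.5, 0.1, 8.0]
grip_width: 0.297
finger_force: 12.0
```

Request:
carry_out(increments=[[0,0,-0.0005,0,0,0,0.8],[0,0,-0.0005,0,0,0,0.66],[0,0,-0.0005,0,0,0,0.58],[0,0,-0.0005,0,0,0,0.53],[0,0,-0.0005,0,0,0,0.53],[0,0,-0.03,0,0,0,0.53],[0,0,-0.06,0,0,0,0.53],[0,0,-0.11,0,0,0,0.53],[0,0,-0.14,0,0,0,0.45],[0,0,-0.14,0,0,0,0.45]])

```text
clock: 27.98
eef_pos: [0.5087, -0.0625, 0.2155]
eef_rot: [[-0.181, 0.983, 0.005], [0.983, 0.181, -0.001], [-0.002, 0.005, -1.0]]
contact_force: [0.9, -0.2, -0.3]
grip_width: 0.54
finger_force: 0.0
```

```bash
python3 - <<'E'
from h import *
s=read_state(); print(s['eef_pos'],s['grip_width'])
Rm,a=up(62,38.5,152); F=np.array([.600,-.2824,.0315])
print(inc(F+.098*a,Rm),inc(F+.098*a+[0,0,.05],Rm))
d=cam('scene'); W=cloud(d); im=d['img'].astype(int)
m=(np.linalg.norm(W[...,:2]-[.507,-.062],axis=2)<.035)&(W[...,2]>.104)&(W[...,2]<.12); q=W[m]*1000; print('cap top',m.sum(),q.mean(0),np.percentile(q[:,2],[5,50,95]))
q0=q-q.mean(0); print(np.linalg.lstsq(q0[:,:2],q0[:,2],rcond=None)[0])
E
```

```text
[ 0.50874577 -0.06245642  0.21554504] 0.5400244804866471
(array([-0.1947,  0.0016,  0.1077]), array([-0.095 , -0.1978, -0.2755])) (array([-0.1948,  0.0018,  0.0577]), array([-0.095 , -0.1978, -0.2755]))
cap top 103 [503.95644558 -62.80814326 111.08082253] [105.40506352 111.7498323  114.72399249]
[0.11121279 0.11634155]
```

Request:
carry_out(increments=[[-0.04,0,0,-0.0136,-0.0283,-0.0394,0.45],[-0.09,0,0,-0.0271,-0.0565,-0.0787,0.45],[-0.14,0,0,-0.0407,-0.0848,-0.1181,0.45],[-0.19,0,0.01,-0.0543,-0.113,-0.1574,0.45],[-0.1948,0.0018,0.02,-0.0679,-0.1413,-0.1968,0.45],[-0.1948,0.0018,0.04,-0.0814,-0.1695,-0.2361,0.45],[-0.1948,0.0018,0.0577,-0.095,-0.1978,-0.2755,0.45],[-0.1948,0.0018,0.0577,-0.095,-0.1978,-0.2755,0.45],[-0.1948,0.0018,0.0577,-0.095,-0.1978,-0.2755,0.45],[-0.1948,0.0018,0.0577,-0.095,-0.1978,-0.2755,0.45]])

```text
clock: 29.28
eef_pos: [0.5422, -0.2528, 0.1525]
eef_rot: [[-0.698, 0.468, 0.542], [0.369, 0.884, -0.289], [-0.614, -0.002, -0.789]]
contact_force: [-1.0, -0.1, 0.4]
grip_width: 0.546
finger_force: 0.0
```

```bash
cat > n.py <<'E'
from h import *
Rm,a=up(62,38.5,152); s=read_state(); print(s['joint_positions'].round(1),s['contact_force'].round(1)); F=np.array([.600,-.2824,.0315])
print(inc(F+.098*a,Rm),inc(F+.028*a,Rm))
E
python3 n.py
```

```text
[ 39.2  15.  -24.5 129.4  94.2  12.6 -10.3] [-1.  -0.1  0.4]
(array([0.0241, 0.001 , 0.0373]), array([-0.0001, -0.0033,  0.0006])) (array([0.0234, 0.001 , 0.1073]), array([-0.0001, -0.0033,  0.0006]))
```

Request:
carry_out(increments=[[0.012,0.001,0.02,0,-0.0033,0,0.45],[0.0241,0.001,0.0373,0,-0.0033,0,0.45],[0.0241,0.001,0.0373,0,-0.0033,0,0.45],[0.0241,0.001,0.0373,0,-0.0033,0,0.45]])

```text
clock: 29.78
eef_pos: [0.5479, -0.2548, 0.1108]
eef_rot: [[-0.689, 0.47, 0.551], [0.365, 0.883, -0.295], [-0.625, -0.002, -0.78]]
contact_force: [-0.1, 0.3, 0.9]
grip_width: 0.553
finger_force: 0.0
```

```bash
python3 n.py
```

```text
[ 42.4  21.2 -29.1 130.7 117.6  18.3 -32.6] [-0.1  0.3  0.9]
(array([0.0033, 0.    , 0.0008]), array([-0.0005,  0.0012,  0.0003])) (array([0.0035, 0.0002, 0.0708]), array([-0.0005,  0.0012,  0.0003]))
```

Request:
carry_out(increments=[[0.0034,0,0.01,0,0.0012,0,0.45],[0.0034,0,0.025,0,0.0012,0,0.45],[0.0034,0,0.04,0,0.0012,0,0.45],[0.0034,0,0.055,0,0.0012,0,0.45],[0.0034,0,0.065,0,0.0012,0,0.45],[0.0034,0,0.0708,0,0.0012,0,0.45],[0.0034,0,0.0708,0,0.0012,0,0.45]])

```text
clock: 30.65
eef_pos: [0.5851, -0.2745, 0.0537]
eef_rot: [[-0.691, 0.469, 0.55], [0.366, 0.883, -0.294], [-0.623, -0.002, -0.782]]
contact_force: [0.0, -0.3, -0.0]
grip_width: 0.549
finger_force: 0.0
```

```bash
python3 n.py
```

```text
[ 44.   31.7 -31.4 126.8 126.   24.4 -37.2] [ 0.  -0.3 -0. ]
(array([ 0.0006, -0.0001, -0.0701]), array([-0.0005,  0.0003,  0.0004])) (array([ 0.0006, -0.    , -0.0001]), array([-0.0005,  0.0003,  0.0004]))
```

Request:
carry_out(increments=[[0,0,0,0,0,0,0.62],[0,0,0,0,0,0,0.7],[0,0,0,0,0,0,0.8],[0,0,0,0,0,0,0.8],[0,0,0,0,0,0,0.8],[0,0,0,0,0,0,0.8]])

```text
clock: 31.4
eef_pos: [0.5852, -0.2746, 0.0542]
eef_rot: [[-0.691, 0.47, 0.55], [0.366, 0.883, -0.295], [-0.624, -0.002, -0.781]]
contact_force: [-1.4, 0.8, 3.6]
grip_width: 0.305
finger_force: 12.0
```

Request:
carry_out(increments=[[0,0,-0.01,0,0,0,0.8],[0,0,-0.025,0,0,0,0.8],[0,0,-0.045,0,0,0,0.8],[0,0,-0.065,0,0,0,0.8],[-0.03,0,-0.09,0,0,0,0.8],[-0.06,0,-0.12,0,0,0,0.8],[-0.06,0,-0.12,0,0,0,0.8]])

```text
clock: 32.28
eef_pos: [0.5602, -0.2603, 0.187]
eef_rot: [[-0.69, 0.469, 0.551], [0.365, 0.883, -0.294], [-0.625, -0.002, -0.781]]
contact_force: [0.3, 0.0, -0.5]
grip_width: 0.305
finger_force: 12.0
```

```bash
python3 - <<'E'
from h import *
s=read_state(); print(s['joint_positions'].round(1),s['grip_width'],s['finger_force'])
Rm,_=up(10.5)
print(inc([.552,-.0022,.22],Rm),inc([.4975,-.0135,.21],Rm))
E
```

```text
[ 40.2  13.1 -25.3 125.8  73.3  12.8  10.9] 0.3053367027065339 11.972966970433845
(array([ 0.0792,  0.2241, -0.1062]), array([0.096 , 0.2003, 0.2754])) (array([ 0.1189,  0.1886, -0.1251]), array([0.096 , 0.2003, 0.2754]))
```

Request:
carry_out(increments=[[0.01,0.01,-0.02,0.0137,0.0286,0.0393,0.8],[0.025,0.03,-0.04,0.0274,0.0572,0.0787,0.8],[0.04,0.06,-0.06,0.0411,0.0858,0.118,0.8],[0.06,0.09,-0.08,0.0549,0.1145,0.1574,0.8],[0.08,0.12,-0.1,0.0686,0.1431,0.1967,0.8],[0.1,0.15,-0.12,0.0823,0.1717,0.2361,0.8],[0.1189,0.1886,-0.1251,0.096,0.2003,0.2754,0.8],[0.1189,0.1886,-0.1251,0.096,0.2003,0.2754,0.8],[0.1189,0.1886,-0.1251,0.096,0.2003,0.2754,0.8],[0.1189,0.1886,-0.1251,0.096,0.2003,0.2754,0.8]])

```text
clock: 33.52
eef_pos: [0.4976, -0.0153, 0.2085]
eef_rot: [[-0.18, 0.984, -0.001], [0.984, 0.18, -0.0], [-0.0, -0.001, -1.0]]
contact_force: [-0.2, -0.8, -0.4]
grip_width: 0.3
finger_force: 12.0
```

```bash
python3 vchk.py
```

```text
[ 0.49762238 -0.01530387  0.20854454] [ 30.9  15.3 -40.  110.6  11.5  58.2  -3.9] 0.30003262044997797
[[-0.18   0.984 -0.001]
 [ 0.984  0.18  -0.   ]
 [-0.    -0.001 -1.   ]]
159  85/297  84/296  79/295  69/294  57/293  59/291  72/291  75/295  40/292  20/290  20/290  20/288  21/287  19/285  20/248  18/245  14/247  11/238  15/239  11/241   9/239  18/239  57/238
161  64/293  54/292  38/291  29/259  31/262  43/283  43/286  31/285  18/288  20/286  20/284  21/246  16/246  14/246  15/244  14/245  12/240  13/232  13/234  11/236  11/234  32/234  89/233
163  28/245  14/248   6/250   7/252   5/255  10/257   8/253  10/252  16/252  15/248  13/243  12/243  11/243  12/240  11/240  17/240  24/nan  23/229  16/229  10/232   8/228  29/230  84/227
165  39/238   6/239   8/242   5/246   4/247   5/249   5/249  10/247  10/246  10/243  16/237  19/237  24/236  32/236  52/233  68/232  69/231  43/229  19/224  13/224   9/224  28/225  81/222
167  43/231  10/233   4/237   8/237   6/238   7/243   7/245   8/243  17/239  45/236  78/232  95/231 101/232 104/229 107/231 100/228  79/227  42/224  15/217  11/221   7/219  
[... 1384 characters left out ...]
99/182  89/184  80/187  75/187  74/188  75/189  78/188  80/188  90/187 109/186 119/183 108/ 22 102/ 21 104/ 20 108/ 18 115/ 14 121/ 13
185  99/ 48  97/ 44  98/ 43  97/ 41  98/ 40  99/ 38 105/ 38 112/ 34 114/ 33 123/183 125/182 124/183 128/183 129/182 124/ 21 124/ 21 118/ 18 117/ 17 120/ 16 129/ 12 142/ 13 157/ -1 169/  2
187  98/ 39  98/ 36  98/ 35  98/ 35  98/ 31  97/ 28  97/ 29  97/ 25  98/ 24 102/ 23 106/ 21 109/ 20 117/ 16 119/ 19 125/ 16 130/ 12 142/ 15 157/ -1 168/ -0 177/  3 181/ -1 182/  0 182/  2
292 [array([302.8, 181.6]), array([302.7, 171.8]), array([302.7, 164.5]), array([302.7, 157.7])] [array([309.1, 181.8]), array([309.2, 172. ]), array([309.3, 164.7]), array([309.4, 157.9])]
```

Request:
carry_out(increments=[[0.0023,0.0004,0.025,0,0,0,0.8],[0.0023,0.0004,0.055,0,0,0,0.8],[0.0023,0.0004,0.08,0,0,0,0.8],[0.0023,0.0004,0.1,0,0,0,0.8],[0.0023,0.0004,0.115,0,0,0,0.8],[0.0023,0.0004,0.125,0,0,0,0.8],[0.0023,0.0004,0.13,0,0,0,0.8],[0.0023,0.0004,0.13,0,0,0,0.8]])

```text
clock: 34.58
eef_pos: [0.4981, -0.0118, 0.0785]
eef_rot: [[-0.181, 0.983, -0.001], [0.983, 0.181, 0.001], [0.001, -0.001, -1.0]]
contact_force: [-0.2, 0.6, -0.7]
grip_width: 0.302
finger_force: 12.0
```

Request:
carry_out(increments=[[0,0,0.0008,0,0,0,0.8],[0,0,0.0016,0,0,0,0.8],[0,0,0.0024,0,0,0,0.8],[0,0,0.003,0,0,0,0.8],[0,0,0.003,0,0,0,0.8]])

```text
clock: 35.2
eef_pos: [0.4979, -0.0119, 0.0754]
eef_rot: [[-0.181, 0.983, -0.002], [0.983, 0.181, 0.001], [0.001, -0.002, -1.0]]
contact_force: [-0.2, -0.1, 0.6]
grip_width: 0.302
finger_force: 12.0
```

Request:
carry_out(increments=[[0,0,0.0008,0,0,0,0.8],[0,0,0.0016,0,0,0,0.8],[0,0,0.0022,0,0,0,0.8],[0,0,0.0022,0,0,0,0.8]])

```text
clock: 35.7
eef_pos: [0.4985, -0.0118, 0.0743]
eef_rot: [[-0.181, 0.983, -0.001], [0.983, 0.181, 0.0], [0.0, -0.001, -1.0]]
contact_force: [-1.9, -0.5, 8.0]
grip_width: 0.302
finger_force: 12.0
```

Contact with the floor. I'll release and retreat.

Request:
carry_out(increments=[[0,0,-0.0005,0,0,0,0.8],[0,0,-0.0005,0,0,0,0.66],[0,0,-0.0005,0,0,0,0.58],[0,0,-0.0005,0,0,0,0.53],[0,0,-0.0005,0,0,0,0.53],[0,0,-0.03,0,0,0,0.53],[0,0,-0.06,0,0,0,0.53],[0,0,-0.11,0,0,0,0.53],[0,0,-0.16,0,0,0,0.45],[-0.05,-0.05,-0.2,0,0,0,0.45]])

```text
clock: 36.95
eef_pos: [0.4696, -0.0541, 0.2669]
eef_rot: [[-0.189, 0.982, 0.004], [0.982, 0.189, 0.003], [0.002, 0.004, -1.0]]
contact_force: [0.7, -1.5, -0.7]
grip_width: 0.537
finger_force: 0.0
```

```bash
python3 - <<'E'
from h import *
s=read_state(); print(s['eef_pos'],s['clock'])
d=cam('scene'); c=d['img'][150:270,240:400]; cv2.imwrite('pics/final.png',cv2.resize(np.clip(c*1.4,0,255).astype(np.uint8),(800,600),interpolation=cv2.INTER_CUBIC))
W=cloud(d)
for p in([.507,-.062],[.498,-.012]):
    m=(np.linalg.norm(W[...,:2]-p,axis=2)<.025)&(W[...,2]>.104)&(W[...,2]<.12); q=W[m]*1000; print('cap top',m.sum(),q.mean(0),np.percentile(q[:,2],[5,50,95]))
E
```

```text
[ 0.46957513 -0.0540981   0.26686925] 36.95
cap top 95 [504.92317    -65.04268713 110.93871188] [105.62270527 111.56751123 114.0742623 ]
cap top 72 [496.34263848 -13.47395446 111.01656805] [105.83148967 111.81938954 113.66082515]
```

View pics/final.png

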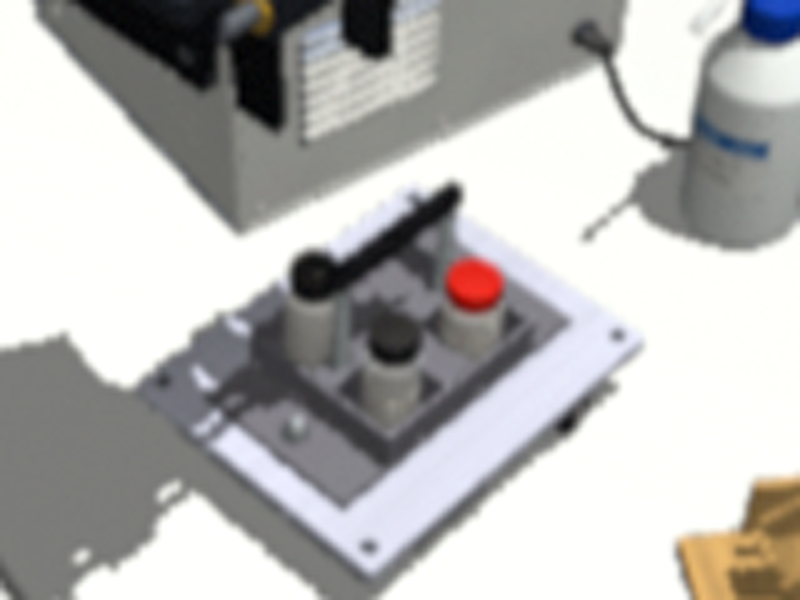

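The crate lies flat on the deck with the pin through its near hole at (294,427). The tall vials at (313,305) and (392,370) and the red-capped short vial at (472,305) all stand upright in separate cells, so I'll hand in.

```bash
python3 -c "
from bench import job
print(job.finish_job())"
```

```text
the job is handed in; nothing more can be done
None
```

The crate is seated flat on the shaker pins, and all three vials stand upright in their own cells. The short vial tipped over in its cell while I carried the crate and was still leaning when the crate was seated; I stood it upright again before moving the tall vials. I've handed the job in at about 37 s of the 72 s allowed, but no verdict came back.

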